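# Load a solder reel on its bench stand and lock it

### The arm

A 6-joint arm with a two-finger parallel gripper is mounted at the origin on the work surface. World frame = base frame: x ahead of the robot, y to its left, z up, the work surface at z = 0. Lengths are in mm, angles in degrees, forces in N, time in s.
With the tool pointing down it reaches from about 350 to 850 mm from the base axis. Payload 8.1 kg.
Tool frame: the origin (TCP) lies midway between the tips of the shut fingers; the grasp point (between the pads) lies 19 mm behind it; z points along the fingers, y is the direction in which the jaws open and shut (so a half turn about z gives the same grasp; the last joint's range is limited). The gripper opens to 85 mm and grips with 20 to 120 N. Pads are 22 mm wide; open, the fingers measure 114 mm over their backs; the gripper's body (76 mm by 85 mm) begins 54 mm behind the grasp point. The pads swing forward as they close: fully open they stand 13 mm farther back than shut.
Start: joints at [65.581, 7.471, 85.268, -0, 87.261, -4.893], TCP at [200.523, 565.505, 202.792] pointing down, gripper open.
Joint ranges: [-169.43, 169.43], [-51.17, 129.36], [1.28, 143.12], [-76.62, 256.62], [0, 156.53], [-152.29, 152.29]. Speed limits (degrees/s): [136.94, 136.94, 159.86, 180, 180, 180].

### API

Orientations are given as [roll, pitch, yaw] about the fixed x, y, z axes, in that order (R = Rz(yaw) Ry(pitch) Rx(roll)).
In Python, from bench import r gives the robot as it stands.
- The arm moves only by the tool carry_out, never from a script. Its argument "increments" is a list of rows, each a list of 3 entries, a list of its own where there are three numbers: the shift along the tool's x, y, z in m, then the turn, a rotation vector about the tool's x, y, z in rad, then the closure, from 0 (fully open) to 1 (shut). A call has 1 to 12 rows; each row shifts and turns the pose as measured when the row begins, along the tool's axes as they then stand; what a row does not reach is not made up. A row lasts 1/10 s, in which the tool goes at most 50 mm and 8.59 degrees, less where a joint would pass 70% of its speed; a pose out of reach is approached as far as the arm can. A call with a gripper value outside its range is refused whole. The fingers move at their own pace and stop on an object; "newtons" is the grip in N (left out, the last holds). Time passes only in rows, so rows that do not move let the fingers close. It gives the time, the measured TCP pose, the force and the opening at its end, in the units of the state.
- r.sense(): the state, without advancing time (a new reading comes with each control period).
- r.snapshot(name): name is "scene" or "side" or "wrist"; returns a dict with "image" (480x640x3 uint8, blue, green, red), "vertical_fov" (degrees; the focal length in pixels is half the picture's height over the tangent of half this angle, whatever the lens; pixels are square), "cx", "cy" (the principal point, pixels), "rvec" (rotation vector, rad) and "tvec" (3), from world to camera coordinates, as OpenCV has them. Camera axes: x right, y down, z forward; pixel columns grow to the right and rows downward; lengths in mm; the calibration is good to about 2 mm. The wrist camera is an equidistant fisheye: a pixel r from the principal point sees the ray r / f radians off the axis. A picture is of the moment at which its call begins. There is no depth.
- r.hand_in(): hands the job in, once; it reports no verdict.
The state is a dict: "time": time; "joint_pos": joint angles; "qd": joint speeds; "joint_efforts": joint torques, N m; "tool_pos": TCP position; "tcp_rot": TCP orientation; "ft_force": force on the tool from outside, world axes, zero at the start; "wrist_torque": the same for the moment, N m; "finger_gap": finger opening in mm.
Only numpy, scipy, OpenCV 4.12 (cv2) and the standard library are available. Lean on these libraries where they do the work, as an engineer would, in place of code of your own. Each camera call takes 0.05 s, during which the arm holds its last target.

### The job

Load the blue reel of solder wire on the grey reel stand. First slide the red slotted plate along the deck until it stops fully home against the spindle; then lower the reel over the spindle and turn it until it drops over the cross-pin and lies flat on the red plate; last slide the yellow slotted plate along its ledge, over the reel and under the spindle's head, until it stops fully home against the neck. Push the plates gently, without ramming them, leave the black copper reel and the jar where they are, and let go of everything.

Things in the scene. Friction and masses are not known exactly. Their poses are not given: they have to be found in the camera images.
- stand: fixed grey reel stand, turned a little each time. Origin at table height on the spindle axis; x across, y along the stand. Deck 90 wide, y -175 to 205, top at z 12 mm. On the -y half two rails 10 mm high at x +-29.5 (y -172 to -44) guide the red plate; on the +y half a raised ledge guides the yellow plate.
- spindle_tip (a point): tip of the fixed upright steel spindle, on its axis, z 112 mm. Below it: head 20 mm diameter, z 96 to 112, its top tapered; neck 12 mm diameter, z 78 to 96; shaft 20 mm diameter from the deck to z 78. Axes are the stand's.
- pin_mid (a point): middle of the fixed brass cross-pin, 5 mm thick and 56 mm long, level, through the spindle; on the axis at z 30.5 mm (pin top z 33). The pin's direction differs each time and is NOT reported (this point's axes are the stand's): see it before the reel goes on, or feel for it by turning the reel.
- ledge_mid (a point): middle of the top of the stand's raised ledge: z 83.5 mm, at y 125 in the stand's frame; the ledge runs y 50 to 200, x +-32, with rails 8 mm high at x +-23.5 along it. It ends 19 mm short of the seated reel.
- spacer: loose red slotted plate (U), 56 wide, 92 long, 14 mm thick, 0.1 to 0.17 kg, flat on the deck lane, axes as the stand's. Slot 23 wide, open at its +y end, which faces the spindle. Origin on its underside at the seat: fully home, with the slot's bottom against the shaft, the origin is on the spindle axis. Slides under the cross-pin with 2 mm to spare. Tips at y +30, tail at y -62 mm.
- spacer_tab (a point): on the red plate's tail, at y -62 and 25 mm over its underside: middle of the outer face of an upright tab 48 wide, 6 thick, 22 mm high (its top 36 mm over the underside). Push this face along +y of the stand, towards the spindle.
- reel_center (a point): blue-flanged reel of silver wire, upright, 62 mm diameter, 56 high, bore 24, 0.28 to 0.52 kg; point on its axis half-way up, z along it. Two crossing slots under it, 9 wide, 10 deep, along its x and y (white dots on top). On the spindle it rests on the pin, centre at z 61, until turned so that a slot meets the pin (every 90 degrees); then it drops onto the red plate, centre z 54, top z 82.
- clip: loose yellow slotted plate (U), 44 wide, 115 long, 6 mm thick, 0.09 to 0.16 kg, flat on the raised ledge, axes as the stand's. Slot 16 wide, open at its -y end, which faces the spindle. Origin on its underside at the seat: fully home, with the slot's bottom against the neck, the origin is on the spindle axis. Tips at y -30, tail at y +85 mm. It cannot pass a reel still resting on the pin.
- clip_tab (a point): on the yellow plate's tail, at y +85 and 17 mm over its underside: middle of the outer face of an upright tab 36 wide, 6 thick, 22 mm high (its top 28 mm over the underside). Push this face along -y of the stand, towards the spindle.
- copper_reel: bystander: black-flanged reel of copper wire, 62 mm diameter, 56 mm high, origin at the underside; not to be moved
- jar: bystander: amber jar with red cap, 56 mm diameter, 75 mm high, origin at the underside; not to be moved
Not all that is in view belongs to the job. What is meant by the clip is not pink or purple, and is the smaller of those in its own colour.

How it is judged:
By the outcome, as a careful person would: the job done as asked, in the order asked, and still so for the second after the job is handed in, with the robot touching nothing.
It also fails if it takes over 72 s, if anything falls off the work surface, if the arm or the gripper's body presses on something with over 40 N, if the wrist force passes 120 N, or if a joint passes its speed limit or range.

## Working session

There is one attempt and no reset: what is moved stays moved. The work goes in short steps, Python scripts to look and compute and a tool call to move; the robot and the scene stay as the last step left them, time stands still between calls to the robot, and variables do not carry over. Pictures are saved under pics/ and viewed, and the job is handed in when it is done.

Besides the shell and the picture viewer there is one more tool, called after "Request:" as name(argument=value, ...) on one line, values as JSON. carry_out: Moves the arm, as the interface text tells. Its arguments: {"type":"object","properties":{"increments":{"type":"array"},"newtons":{"type":"number"}},"required":["increments"]}

```bash
ls; mkdir -p pics; python3 - <<'E'
from bench import r
import cv2
print(r.sense())
for n in ["scene","side","wrist"]:
    s=r.snapshot(n); cv2.imwrite(f"pics/{n}0.png",s["image"]); print(n,{k:v for k,v in s.items() if k!="image"})
E
```

```text
pics
{'time': 0.0, 'joint_pos': array([ 6.55818886e+01,  7.51448523e+00,  8.53306158e+01, -4.44152011e-04,
        8.72612715e+01, -4.89248476e+00]), 'qd': array([-0.057392  ,  0.09241037, -0.07629819, -0.02481427,  0.01630369,
       -0.06345816]), 'joint_efforts': array([ 2.95771300e-03, -5.69392061e+01, -5.00558710e+01,  5.93634786e-05,
        1.49261701e-02, -2.13213946e-05]), 'tool_pos': array([200.26026112, 564.94655059, 201.73816518]), 'tcp_rot': array([-1.79893977e+02, -8.63011763e-03,  1.60474387e+02]), 'ft_force': array([0.08962505, 1.152369  , 0.65681181]), 'wrist_torque': array([ 0.02611074, -0.01901415, -0.0342349 ]), 'finger_gap': 85.41171996068275}
scene {'vertical_fov': 52.058437830870204, 'cx': 322.5175922832803, 'cy': 234.6867982750615, 'rvec': array([ 2.11167523,  1.31011351, -0.49867409]), 'tvec': array([-337.53492287, -195.65999382, 1562.08922923])}
side {'vertical_fov': 43.585536525732124, 'cx': 331.22638628011066, 'cy': 236.03763421367762, 'rvec': array([ 2.1743693 , -0.87226439,  0.40586947]), 'tvec': array([-229.68574435,  355.61449973, 1247.21303367])}
wrist {'vertical_fov': 65.70646984690485, 'cx': 314.65878564797845, 'cy': 241.30807306870923, 'rvec': array([-2.38310616, -1.68322112, -0.22039175]), 'tvec': array([-598.69934343,  -33.12952787,  377.44655134])}
```

View pics/scene0.png

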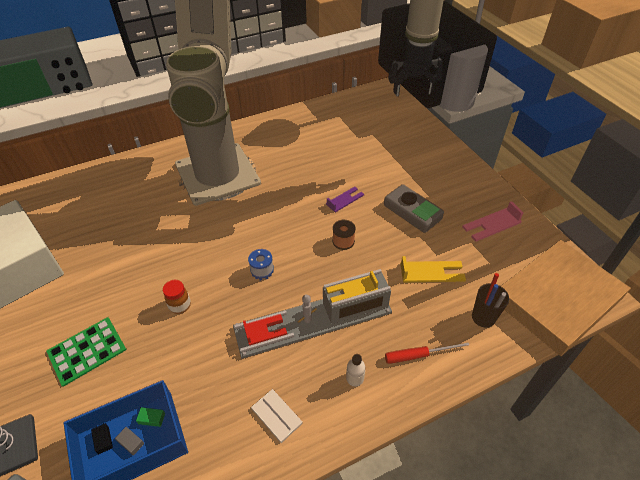

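View pics/side0.png

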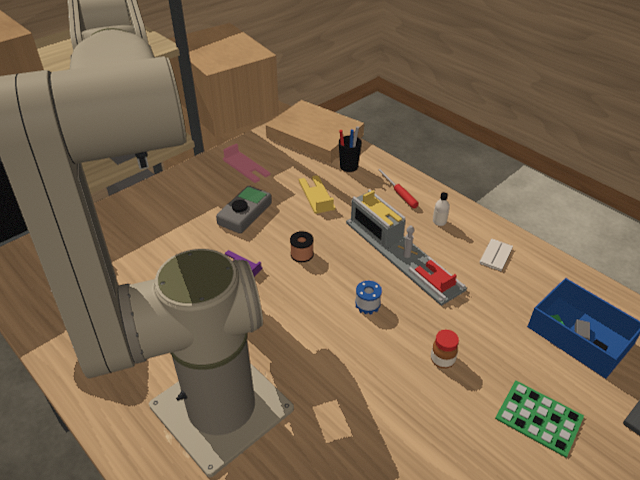

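View pics/wrist0.png

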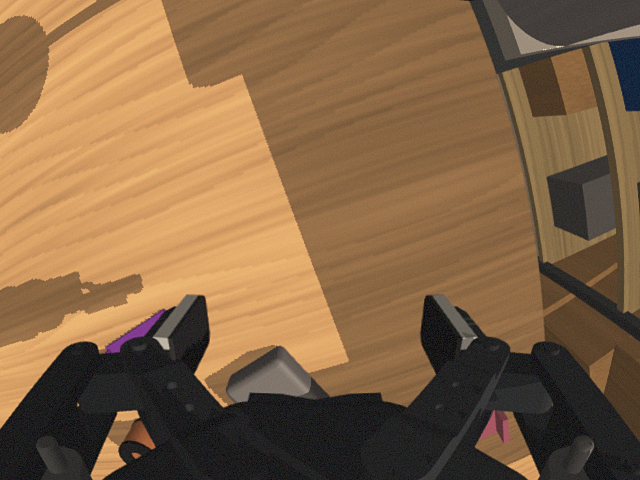

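```bash
cat > h.py <<'E'
import numpy as np, cv2
from scipy.spatial.transform import Rotation as R
def cam(s):
    f=240/np.tan(np.radians(s["vertical_fov"]/2)); M=cv2.Rodrigues(np.array(s["rvec"]))[0]; return f,M,np.array(s["tvec"])
def ray(s,uv,fish=False):
    f,M,t=cam(s); x=(uv[0]-s["cx"]);y=(uv[1]-s["cy"])
    if fish:
        rr=np.hypot(x,y); th=rr/f; d=np.array([np.sin(th)*x/max(rr,1e-9),np.sin(th)*y/max(rr,1e-9),np.cos(th)])
    else: d=np.array([x/f,y/f,1.])
    d=M.T@d; return -M.T@t,d/np.linalg.norm(d)
def onz(s,uv,z,fish=False):
    o,d=ray(s,uv,fish); return o+d*(z-o[2])/d[2]
def proj(s,P,fish=False):
    f,M,t=cam(s); p=M@np.array(P,float)+t
    if fish:
        q=np.hypot(p[0],p[1]); th=np.arctan2(q,p[2]); return np.array([s["cx"]+f*th*p[0]/q,s["cy"]+f*th*p[1]/q])
    return np.array([s["cx"]+f*p[0]/p[2],s["cy"]+f*p[1]/p[2]])
def tri(rs):
    A=np.zeros((3,3));b=np.zeros(3)
    for o,d in rs:
        P=np.eye(3)-np.outer(d,d);A+=P;b+=P@o
    X=np.linalg.solve(A,b); return X,[np.linalg.norm((np.eye(3)-np.outer(d,d))@(X-o)) for o,d in rs]
E
python3 - <<'E'
import cv2
a=cv2.imread('pics/scene0.png')[220:370,220:480]; cv2.imwrite('pics/sc_crop.png',cv2.resize(a,None,fx=3,fy=3,interpolation=2))
a=cv2.imread('pics/side0.png')[160:320,280:480]; cv2.imwrite('pics/si_crop.png',cv2.resize(a,None,fx=3.7,fy=3.7,interpolation=2))
E
```

```text
(no output)
```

View pics/sc_crop.png

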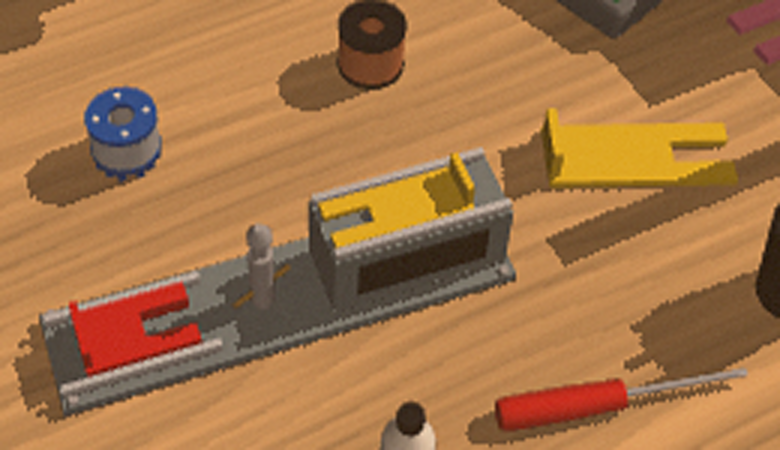

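View pics/si_crop.png

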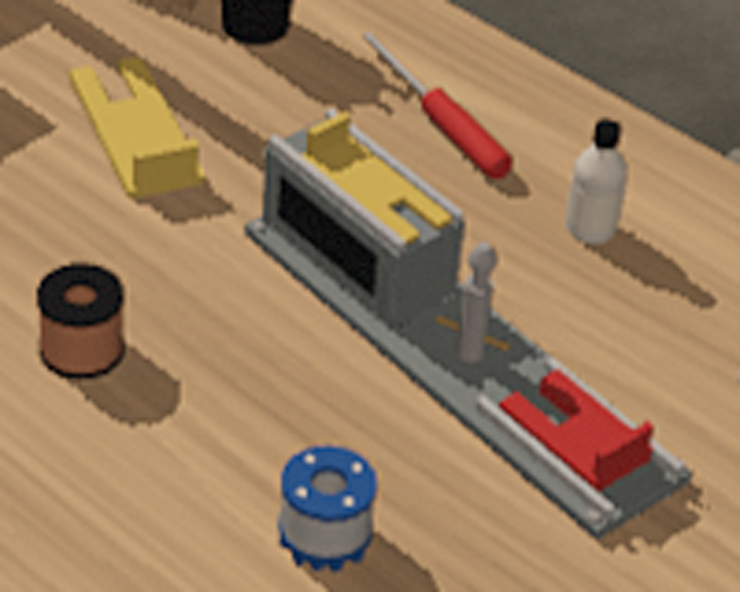

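```bash
cat > m1.py <<'E'
from bench import r
from h import *
S=r.snapshot("scene");D=r.snapshot("side")
sc=lambda u,v:(u/3+220-.33,v/3+220-.33)
si=lambda u,v:(u/3.7+280-.37,v/3.7+160-.37)
def T(n,a,b): print(n,*[np.round(x,1) for x in tri([ray(S,sc(*a)),ray(D,si(*b))])])
T('tip',(259,226),(484,243))
T('deckL near',(42,315),(600,528))   # guess same corner
T('red tab top corner',(75,302),(650,425))
T('pinA',(235,303),(508,347));T('pinB',(288,266),(437,318))
for z in(30.5,):
  for p in [(235,303),(288,266)]: print('S',onz(S,sc(*p),z))
  for p in [(508,347),(437,318)]: print('D',onz(D,si(*p),z))
for p in [(42,315),(65,408),(513,272),]: print('Sdeck',onz(S,sc(*p),12))
for p in [(600,528),(690,478),(247,230)]: print('Ddeck',onz(D,si(*p),12))
# reel dots
for c,f in [((118,96),(147,109),(124,133),(95,118)),sc],[((310,459),(357,468),(349,501),(301,492)),si]:
  s=S if f is sc else D
  P=np.array([onz(s,f(*x),56) for x in c]); print('reel',P.round(1).tolist(),P.mean(0).round(1)); print(np.degrees(np.arctan2(*(P[2]-P[0])[[1,0]])),np.degrees(np.arctan2(*(P[3]-P[1])[[1,0]])))
# masks
for n,s in (('scene',S),('side',D)):
  hsv=cv2.cvtColor(s['image'],cv2.COLOR_BGR2HSV)
  for nm,lo,hi,z in (('red',(0,180,120),(6,255,255),26),('yel',(22,150,100),(32,255,255),89.5)):
    m=cv2.inRange(hsv,lo,hi)
    k,l,st,ce=cv2.connectedComponentsWithStats(m)
    for i in range(1,k):
      if st[i,4]>150: print(n,nm,st[i],ce[i].round(1),onz(s,ce[i],z).round(0))
E
python3 m1.py
```

```text
tip [621.1  27.7 113.4] [0.8 0.8]
deckL near [ 556.7 -138.9   10.6] [2. 2.]
red tab top corner [ 600.2 -125.6   73.5] [10.5 10.5]
pinA [6.272e+02 6.000e-01 3.090e+01] [1.5 1.5]
pinB [614.   54.1  30.1] [0.8 0.8]
S [626.28641174   2.24231446  30.5       ]
S [613.90564691  54.84702718  30.5       ]
D [627.48373847  -0.80359106  30.5       ]
D [613.58779587  52.92776867  30.5       ]
Sdeck [ 556.86909197 -137.07545798   12.        ]
Sdeck [ 642.28280853 -148.72333109   12.        ]
Sdeck [690.30266605 222.38258324  12.        ]
Ddeck [ 555.71057414 -141.59854218   12.        ]
Ddeck [ 635.17058735 -155.41886241   12.        ]
Ddeck [598.38689192 227.01845265  12.        ]
reel [[407.5, -8.5, 56.0], [432.1, 8.5, 56.0], [447.6, -18.8, 56.0], [421.4, -35.0, 56.0]] [427.2 -13.4  56. ]
-14.382734479720206 -103.74142608684669
reel [[430.4, 4.6, 56.0], [446.8, -21.7, 56.0], [422.0, -37.7, 56.0], [405.4, -11.4, 56.0]] [426.2 -16.5  56. ]
-101.25539160343982 165.96480416320534
scene red [163 280  22  19 308] [173.5 288.5] [ 399. -239.   26.]
scene red [243 314  44  31 659] [262.4 329.4] [608. -82.  26.]
scene red [386 347  43  16 436] [406.9 354.3] [814. 188.  26.]
side red [415 261  41  30 405] [435.3 275.4] [604. -81.  26.]
side red [435 330  23  18 321] [446.5 338.8] [ 465. -224.   26.]
```

```bash
cat >> h.py <<'E'
def pose(st):
    return np.array(st["tool_pos"]),R.from_euler('xyz',st["tcp_rot"],degrees=True)
def plan(st,goal,yaw,n,roll=180,closure=0):
    p,q=pose(st); g=np.array(goal,float); Q=R.from_euler('xyz',[roll,0,yaw],degrees=True)
    w=(q.inv()*Q).as_rotvec(); out=[]
    if n==0: n=int(max(1,np.ceil(np.linalg.norm(g-p)/48),np.ceil(np.linalg.norm(w)/.147)))
    for i in range(n):
        qi=q*R.from_rotvec(w*i/n); s=qi.inv().apply((g-p)/n)
        out.append([[round(float(x),4) for x in s/1000],[round(float(x),3) for x in w/n],closure])
    print(n); print(out)
E
python3 - <<'E'
from bench import r
from h import *
s=r.snapshot("wrist"); st=r.sense(); p,q=pose(st)
f,M,t=cam(s); print('camtool',q.inv().apply(-M.T@t-p), 'axes', q.inv().apply(M))
plan(st,[600,-60,300],83,0)
E
```

```text
camtool [  65.88627015   -0.36328988 -170.00679553] axes [[-3.55260303e-04  9.99999868e-01  3.71595143e-04]
 [-9.65580800e-01 -2.46379486e-04 -2.60103169e-01]
 [-2.60103044e-01 -4.51209466e-04  9.65580760e-01]]
16
[[[-0.0366, -0.0285, -0.0061], [-0.0, 0.0, 0.085], 0], [[-0.0389, -0.0253, -0.0061], [-0.0, 0.0, 0.085], 0], [[-0.0409, -0.0219, -0.0061], [-0.0, 0.0, 0.085], 0], [[-0.0426, -0.0184, -0.0061], [-0.0, 0.0, 0.085], 0], [[-0.044, -0.0147, -0.0061], [-0.0, 0.0, 0.085], 0], [[-0.0451, -0.011, -0.0061], [-0.0, 0.0, 0.085], 0], [[-0.0458, -0.0071, -0.0061], [-0.0, 0.0, 0.085], 0], [[-0.0463, -0.0032, -0.0061], [-0.0, 0.0, 0.085], 0], [[-0.0464, 0.0007, -0.0061], [-0.0, 0.0, 0.085], 0], [[-0.0462, 0.0046, -0.0061], [-0.0, 0.0, 0.085], 0], [[-0.0456, 0.0085, -0.0061], [-0.0, 0.0, 0.085], 0], [[-0.0447, 0.0123, -0.0061], [-0.0, 0.0, 0.085], 0], [[-0.0435, 0.016, -0.0061], [-0.0, 0.0, 0.085], 0], [[-0.042, 0.0196, -0.0061], [-0.0, 0.0, 0.085], 0], [[-0.0402, 0.0231, -0.0061], [-0.0, 0.0, 0.085], 0], [[-0.0381, 0.0264, -0.0061], [-0.0, 0.0, 0.085], 0]]
```

Request:
carry_out(increments=[[[-0.037,-0.029,-0.006],[0,0,0.085],1],[[-0.039,-0.025,-0.006],[0,0,0.085],1],[[-0.041,-0.022,-0.006],[0,0,0.085],1],[[-0.043,-0.018,-0.006],[0,0,0.085],1],[[-0.044,-0.015,-0.006],[0,0,0.085],1],[[-0.045,-0.011,-0.006],[0,0,0.085],1],[[-0.046,-0.007,-0.006],[0,0,0.085],1],[[-0.046,-0.003,-0.006],[0,0,0.085],1],[[-0.046,0.001,-0.006],[0,0,0.085],1],[[-0.046,0.005,-0.006],[0,0,0.085],1],[[-0.046,0.008,-0.006],[0,0,0.085],1],[[-0.045,0.012,-0.006],[0,0,0.085],1]])

```text
time: 1.5
tool_pos: [499.1, 76.9, 275.6]
tcp_rot: [179.9, 0.1, 100.4]
ft_force: [1.1, 1.0, -0.2]
finger_gap: -0.1
```

```bash
python3 - <<'E'
from bench import r
from h import *
st=r.sense(); print(st['tool_pos'],st['tcp_rot'],st['finger_gap'])
plan(st,[605,-30,300],83,0,closure=1)
E
```

```text
[499.09362439  76.93945935 275.60739642] [1.79948499e+02 1.01895185e-01 1.00358949e+02] -0.06569772782411246
4
[[[-0.0311, 0.0212, -0.006], [0.0, 0.0, 0.076], 1], [[-0.0294, 0.0235, -0.006], [0.0, 0.0, 0.076], 1], [[-0.0275, 0.0257, -0.0061], [0.0, 0.0, 0.076], 1], [[-0.0255, 0.0277, -0.0061], [0.0, 0.0, 0.076], 1]]
```

Request:
carry_out(increments=[[[-0.031,0.021,-0.006],[0,0,0.076],1],[[-0.029,0.024,-0.006],[0,0,0.076],1],[[-0.028,0.026,-0.006],[0,0,0.076],1],[[-0.026,0.028,-0.006],[0,0,0.076],1],[[0,0,0],[0,0,0],1]])

```text
time: 2.0
tool_pos: [610.2, -43.1, 300.7]
tcp_rot: [179.8, 0.1, 81.6]
ft_force: [-0.6, 0.9, -0.1]
finger_gap: 0.0
```

```bash
python3 - <<'E'
from bench import r
from h import *
st=r.sense(); print(st['tool_pos'],st['tcp_rot'],st['finger_gap'])
s=r.snapshot("wrist"); cv2.imwrite("pics/w1.png",s["image"])
import pickle; pickle.dump((s,st),open('w1.pkl','wb'))
E
```

```text
[610.19836377 -43.09723398 300.70569805] [1.79836282e+02 1.46140926e-01 8.15948841e+01] 0.02543364398004828
```

View pics/w1.png

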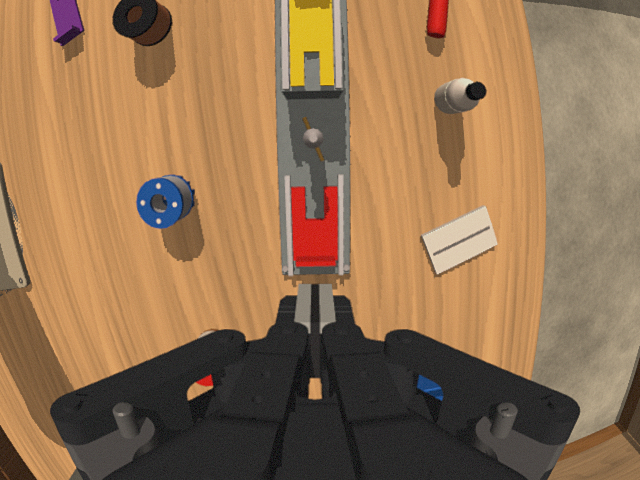

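```bash
python3 - <<'E'
import cv2
a=cv2.imread('pics/w1.png')[70:290,250:380]; cv2.imwrite('pics/w1c.png',cv2.resize(a,None,fx=2.7*1,fy=2.7,interpolation=2))
a=cv2.imread('pics/w1.png')[160:250,120:220]; cv2.imwrite('pics/w1r.png',cv2.resize(a,None,fx=5,fy=5,interpolation=2))
E
```

```text
(no output)
```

View pics/w1c.png

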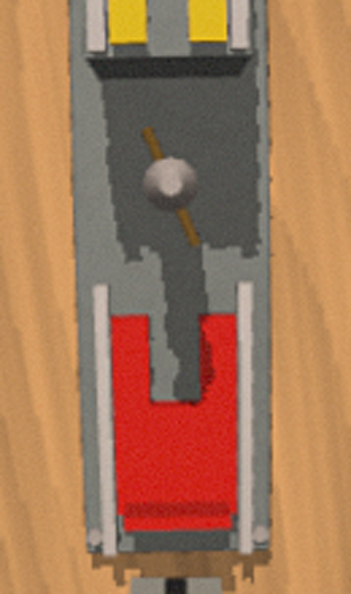

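View pics/w1r.png

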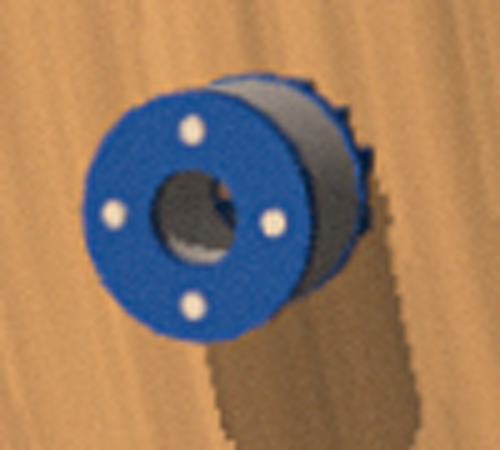

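```bash
cat > m2.py <<'E'
from h import *
import pickle
s,st=pickle.load(open('w1.pkl','rb'))
g=lambda u,v,z:onz(s,(u/2.7+250-.3,v/2.7+70-.3),z,True)
tip=g(170,179,112);print('tip',tip)
a,b=g(148,128,30.5),g(195,243,30.5);print('pin',a,b,(a+b)/2,np.linalg.norm(a-b),np.degrees(np.arctan2(*(b-a)[[1,0]]))%180)
for n,A,B,z in(('railL',(101,286),(109,550),22),('railR',(245,284),(254,535),22),('deckR',(270,300),(270,550),12),('deckL',(72,100),(88,550),12)):
  A,B=g(*A,z),g(*B,z);print(n,A,B,np.linalg.norm(A-B),90-np.degrees(np.arctan2(*(A-B)[[1,0]])))
tl,tr=g(122,528,48),g(232,528,48); print('tab',tl,tr,np.linalg.norm(tl-tr),(tl+tr)/2)
print('slotbottom',g(175,401,26))
l=lambda u,v,z:onz(s,(u/5+120-.4,v/5+160-.4),z,True)
P=np.array([l(*c,56) for c in((192,130),(273,222),(193,305),(114,214))]);print(P.round(1),P.mean(0))
print(np.degrees(np.arctan2(*(P[0]-P[2])[[1,0]])),np.degrees(np.arctan2(*(P[1]-P[3])[[1,0]])))
E
python3 m2.py
```

```text
tip [619.08311077  28.47137943 112.        ]
pin [612.96365284  53.49431051  30.5       ] [6.25707196e+02 5.28204277e-01 3.05000000e+01] [619.33542432  27.01125739  30.5       ] 54.477576090347725 103.52812952186353
railL [581.4948595  -12.70962335  22.        ] [ 564.80682229 -136.61239565   22.        ] 125.02154842770089 7.670809251575562
railR [645.3316912  -21.28320778  22.        ] [ 634.09661041 -139.28918389   22.        ] 118.53960282544239 5.4386077077655415
deckR [656.31620903 -31.16546363  12.        ] [ 641.23554498 -151.79051121   12.        ] 121.56409227861708 7.126201035186341
deckL [580.76316087  73.10518206  12.        ] [ 553.42717065 -138.68565101   12.        ] 213.54768398320104 7.354545611984449
tab [ 575.44519529 -117.94147461   48.        ] [ 623.91086991 -125.16427313   48.        ] 49.000922795109766 [ 599.6780326  -121.55287387   48.        ]
slotbottom [606.61837607 -68.92383632  26.        ]
[[429.8   5.4  56. ]
 [445.9 -20.   56. ]
 [420.1 -36.2  56. ]
 [404.1 -10.6  56. ]] [424.96697921 -15.35016178  56.        ]
76.96154013609643 -12.671952065816372
```

```bash
python3 - <<'E'
from bench import r
from h import *
st=r.sense()
plan(st,[598.5,-143,70],82.8,6,closure=1)
E
```

```text
6
[[[-0.0169, 0.0006, 0.0385], [0.0, 0.0, -0.003], 1], [[-0.0169, 0.0005, 0.0385], [0.0, 0.0, -0.003], 1], [[-0.017, 0.0005, 0.0385], [0.0, 0.0, -0.003], 1], [[-0.017, 0.0005, 0.0385], [0.0, 0.0, -0.003], 1], [[-0.017, 0.0004, 0.0385], [0.0, 0.0, -0.003], 1], [[-0.017, 0.0004, 0.0385], [0.0, 0.0, -0.003], 1]]
```

Request:
carry_out(increments=[[[-0.025,0.001,0.03],[0,0,-0.003],1],[[-0.025,0.001,0.03],[0,0,-0.003],1],[[-0.02,0.001,0.03],[0,0,-0.003],1],[[-0.02,0,0.035],[0,0,-0.003],1],[[-0.01,0,0.04],[0,0,-0.003],1],[[0,0,0.04],[0,0,-0.003],1],[[0,0,0.02],[0,0,0],1],[[0,0,0],[0,0,0],1]])

```text
time: 2.85
tool_pos: [597.8, -137.6, 71.3]
tcp_rot: [179.6, -0.1, 83.5]
ft_force: [-0.9, 0.1, 0.5]
finger_gap: -0.1
```

```bash
python3 - <<'E'
from bench import r
from h import *
st=r.sense(); print(st['tcp_rot'])
plan(st,[598.5,-142,36],82.8,4,closure=1)
E
```

```text
[ 1.79579970e+02 -5.74545884e-02  8.35449845e+01]
4
[[[-0.0011, 0.0002, 0.0088], [0.002, -0.0, 0.003], 1], [[-0.0011, 0.0003, 0.0088], [0.002, -0.0, 0.003], 1], [[-0.0011, 0.0003, 0.0088], [0.002, -0.0, 0.003], 1], [[-0.0011, 0.0003, 0.0088], [0.002, -0.0, 0.003], 1]]
```

Request:
carry_out(increments=[[[-0.005,0,0],[0,0,0.006],1],[[-0.001,0,0.01],[0.003,0,0.006],1],[[0,0,0.01],[0.003,0,0],1],[[0,0,0.01],[0,0,0],1],[[0,0,0.006],[0,0,0],1],[[0,0,0],[0,0,0],1]])

```text
time: 3.45
tool_pos: [600.7, -143.1, 38.7]
tcp_rot: [179.5, 0.0, 83.0]
ft_force: [-0.4, -0.5, 0.1]
finger_gap: 0.1
```

```bash
cat > look.py <<'E'
import sys
from bench import r
from h import *
for n in sys.argv[2:]:
    s=r.snapshot(n); im=s["image"]
    if n=='side': im=cv2.resize(im[160:320,280:480],None,fx=3.7,fy=3.7,interpolation=2)
    if n=='scene': im=cv2.resize(im[220:370,220:480],None,fx=3,fy=3,interpolation=2)
    cv2.imwrite(f"pics/{sys.argv[1]}_{n}.png",im)
E
python3 look.py a side
```

```text
(no output)
```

View pics/a_side.png

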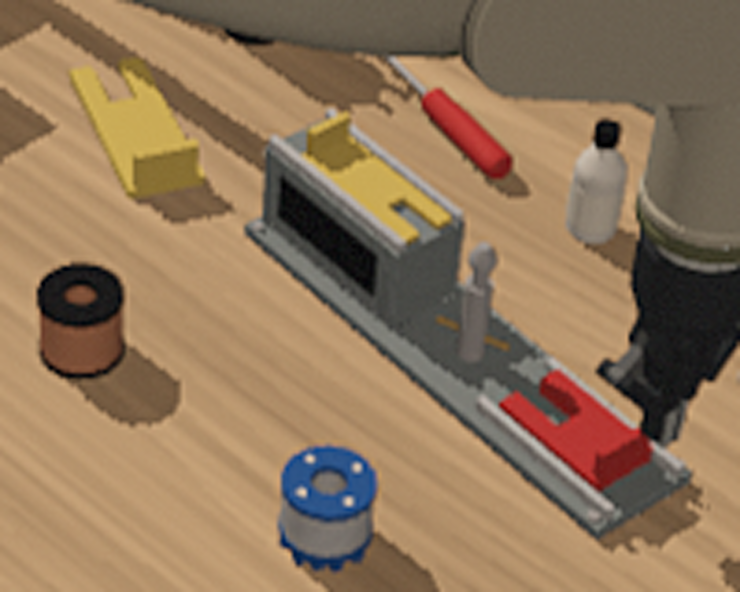

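Request:
carry_out(increments=[[[0.004,-0.001,0.001],[0,0,0],1],[[0.004,-0.001,0.001],[0,0,0],1],[[0.004,0,0],[0,0,0],1],[[0.004,0,0],[0,0,0],1],[[0.005,0,0],[0,0,0],1],[[0.005,0,0],[0,0,0],1],[[0.005,0,0],[0,0,0],1],[[0.005,0,0],[0,0,0],1],[[0.005,0,0],[0,0,0],1],[[0.005,0,0],[0,0,0],1],[[0.005,0,0],[0,0,0],1],[[0.005,0,0],[0,0,0],1]])

```text
time: 4.7
tool_pos: [607.4, -82.6, 38.7]
tcp_rot: [179.3, 0.0, 83.0]
ft_force: [-0.4, 0.1, 0.5]
finger_gap: 0.2
```

Request:
carry_out(increments=[[[0.005,0,0],[0,0,0],1],[[0.005,0,0],[0,0,0],1],[[0.005,0,0],[0,0,0],1],[[0.005,0,0],[0,0,0],1],[[0.004,0,0],[0,0,0],1],[[0.003,0,0],[0,0,0],1],[[0.002,0,0],[0,0,0],1]])

```text
time: 5.4
tool_pos: [611.2, -50.7, 38.6]
tcp_rot: [179.3, 0.0, 83.0]
ft_force: [-0.2, -0.2, -1.2]
finger_gap: 0.3
```

```bash
python3 look.py b side wrist
```

```text
(no output)
```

View pics/b_wrist.png

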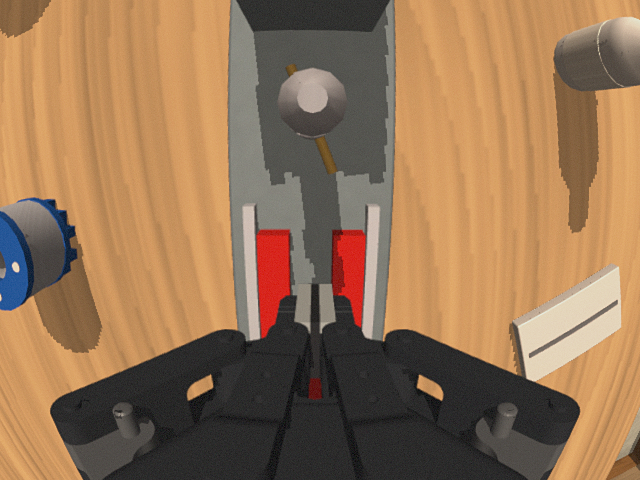

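View pics/b_side.png

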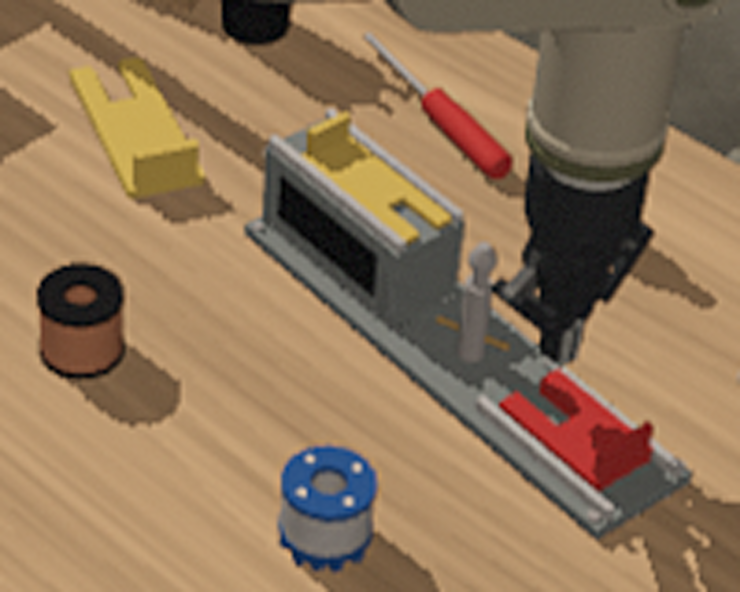

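```bash
python3 - <<'E'
from bench import r
from h import *
st=r.sense(); print(st['tool_pos'],st['joint_pos'])
for n in('side','scene'):
    s=r.snapshot(n)
    for z in (0,20,40,60): print(n,z,proj(s,st['tool_pos']+[0,0,z]))
s=r.snapshot('side'); a=s['image'][180:300,380:480]; cv2.imwrite('pics/b2.png',cv2.resize(a,None,fx=5,fy=5,interpolation=2))
s=r.snapshot('scene'); a=s['image'][230:370,220:340]; cv2.imwrite('pics/b3.png',cv2.resize(a,None,fx=4,fy=4,interpolation=2))
E
```

```text
[611.19063734 -50.77476773  38.57356142] [-9.54578338e+00  1.64118367e+01  9.28048043e+01  1.32445049e-02
  7.01171966e+01 -2.56077400e+00]
side 0 [428.39592446 264.18920596]
side 20 [429.3866785  258.51775594]
side 40 [430.39533913 252.74380185]
side 60 [431.42239624 246.86453941]
scene 0 [274.67085535 322.56315734]
scene 20 [274.00888283 318.02948869]
scene 40 [273.32924819 313.37485707]
scene 60 [272.63123502 308.59435588]
```

View pics/b2.png

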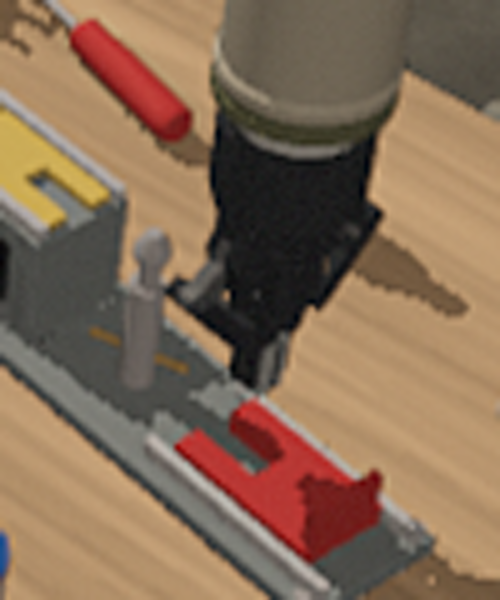

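View pics/b3.png

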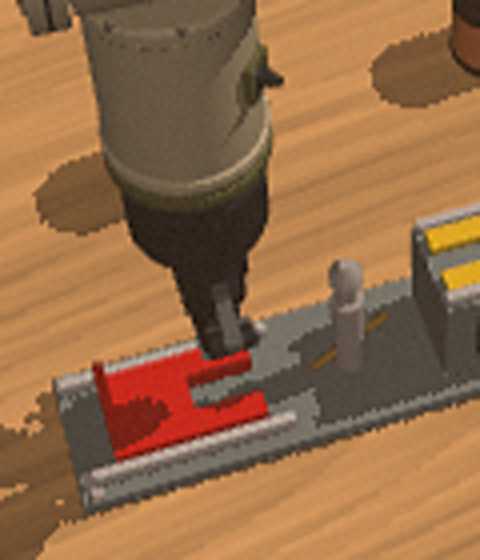

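```bash
python3 - <<'E'
from bench import r
from h import *
S=r.snapshot('scene');D=r.snapshot('side')
for a,b in [((225,356),(265,388)),((210,355),(240,380)),((240,352),(280,382))]:
    print(tri([ray(S,(a[0]/4+220,a[1]/4+230)),ray(D,(b[0]/5+380,b[1]/5+180))]))
    for z in (40,55,60,65): print(z,onz(S,(a[0]/4+220,a[1]/4+230),z),onz(D,(b[0]/5+380,b[1]/5+180),z))
E
```

```text
(array([618.79884074, -51.47495628,  60.48930509]), [np.float64(4.126301601025602), np.float64(4.126301601025503)])
40 [604.73978687 -43.93793641  40.        ] [637.14057422 -44.52450973  40.        ]
55 [613.76526132 -46.51044257  55.        ] [623.61004996 -52.91119665  55.        ]
60 [616.77375281 -47.36794462  60.        ] [619.09987521 -55.70675895  60.        ]
65 [619.78224429 -48.22544667  65.        ] [614.58970045 -58.50232125  65.        ]
(array([611.83077784, -50.50757428,  62.79746012]), [np.float64(4.989196323442485), np.float64(4.989196323442428)])
40 [600.16492354 -51.61040243  40.        ] [632.40228284 -32.04313333  40.        ]
55 [609.25885348 -54.06810244  55.        ] [618.93850419 -40.60563829  55.        ]
60 [612.29016346 -54.88733578  60.        ] [614.45057798 -43.4598066   60.        ]
65 [615.32147345 -55.70656911  65.        ] [609.96265176 -46.31397492  65.        ]
(array([624.80014072, -49.25269083,  64.03839083]), [np.float64(10.19385723403101), np.float64(10.193857234031135)])
40 [606.1579485  -34.93257814  40.        ] [646.20387815 -47.02018341  40.        ]
55 [615.16220244 -37.63983503  55.        ] [632.54568428 -55.37171518  55.        ]
60 [618.16362042 -38.54225399  60.        ] [627.99295299 -58.15555911  60.        ]
65 [621.1650384  -39.44467296  65.        ] [623.44022171 -60.93940303  65.        ]
```

Request:
carry_out(increments=[[[0,0,-0.03],[0,0,0],1],[[-0.02,0,-0.01],[0,0,0],1],[[-0.035,0,0],[0,0,0],1],[[-0.035,0,0],[0,0,0],1],[[-0.03,0,0],[0,0,0],1],[[-0.01,0,0],[0,0,0],1],[[0,0,0],[0,0,0],1]])

```text
time: 6.5
tool_pos: [594.3, -184.5, 80.4]
tcp_rot: [179.3, 0.0, 83.1]
ft_force: [-1.1, -0.5, 0.7]
finger_gap: 0.0
```

```bash
python3 - <<'E'
from bench import r
from h import *
st=r.sense()
plan(st,[598.5,-146,20],82.8,6,closure=1)
E
```

```text
6
[[[0.0065, -0.0002, 0.0101], [0.002, 0.0, 0.001], 1], [[0.0065, -0.0002, 0.0101], [0.002, 0.0, 0.001], 1], [[0.0065, -0.0002, 0.0101], [0.002, 0.0, 0.001], 1], [[0.0065, -0.0002, 0.0101], [0.002, 0.0, 0.001], 1], [[0.0064, -0.0001, 0.0101], [0.002, 0.0, 0.001], 1], [[0.0064, -0.0001, 0.0101], [0.002, 0.0, 0.001], 1]]
```

Request:
carry_out(increments=[[[0.003,0,0.012],[0.002,0,0],1],[[0.005,0,0.012],[0.002,0,0],1],[[0.005,0,0.012],[0.002,0,0],1],[[0.005,0,0.01],[0.002,0,0],1],[[0.005,0,0.005],[0.002,0,0],1],[[0.003,0,0.002],[0.002,0,0],1],[[0,0,0],[0,0,0],1]])

```text
time: 7.2
tool_pos: [596.9, -149.7, 19.6]
tcp_rot: [-179.7, -0.1, 83.3]
ft_force: [-0.9, -0.3, 0.7]
finger_gap: -0.1
```

```bash
python3 look.py c side wrist
```

```text
(no output)
```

View pics/c_side.png

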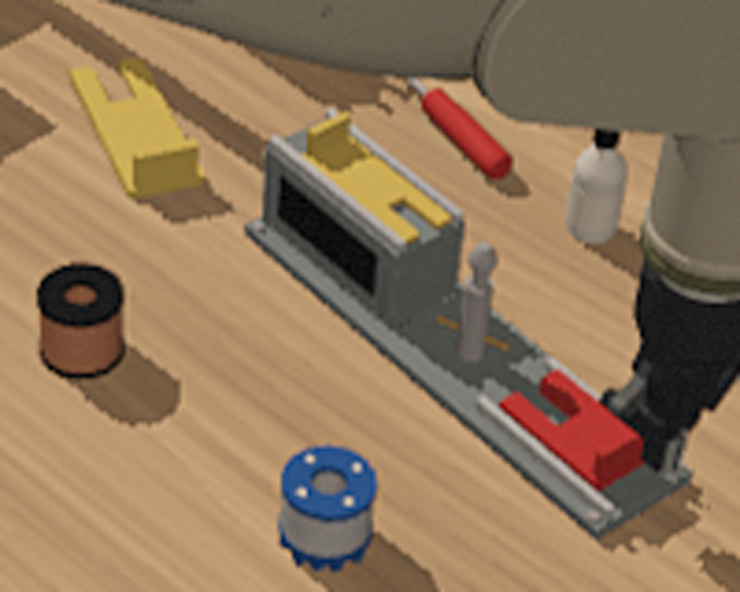

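View pics/c_wrist.png

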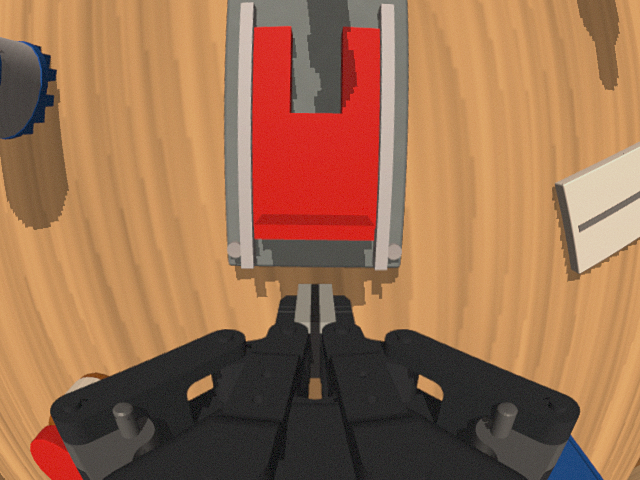

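Request:
carry_out(increments=[[[0.006,0,0],[-0.003,0,0],1],[[0.005,0,0],[-0.003,0,0],1],[[0.004,0,0],[0,0,0],1],[[0.004,0,0],[0,0,0],1],[[0.004,0,0],[0,0,0],1],[[0.004,0,0],[0,0,0],1],[[0.004,0,0],[0,0,0],1],[[0.004,0,0],[0,0,0],1]])

```text
time: 8.1
tool_pos: [603.4, -114.5, 23.2]
tcp_rot: [179.6, -0.0, 83.2]
ft_force: [-0.1, -0.4, -0.4]
finger_gap: 0.2
```

```bash
python3 look.py d side wrist
```

```text
(no output)
```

View pics/d_wrist.png

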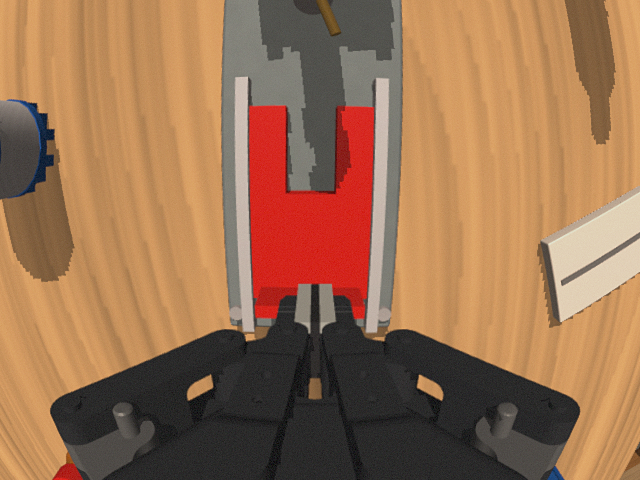

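```bash
python3 - <<'E'
from bench import r
from h import *
st=r.sense(); S=r.snapshot('scene');D=r.snapshot('side')
cv2.imwrite('pics/e2.png',cv2.resize(D['image'][200:310,390:490],None,fx=6,fy=5.4,interpolation=2))
cv2.imwrite('pics/e3.png',cv2.resize(S['image'][260:370,220:320],None,fx=6,fy=5.4,interpolation=2))
print(st['tool_pos'],proj(D,st['tool_pos']),proj(S,st['tool_pos']))
E
```

```text
[ 603.40477921 -114.20384918   23.11845665] [445.62271951 283.31875664] [248.90928246 333.89289669]
```

View pics/e2.png

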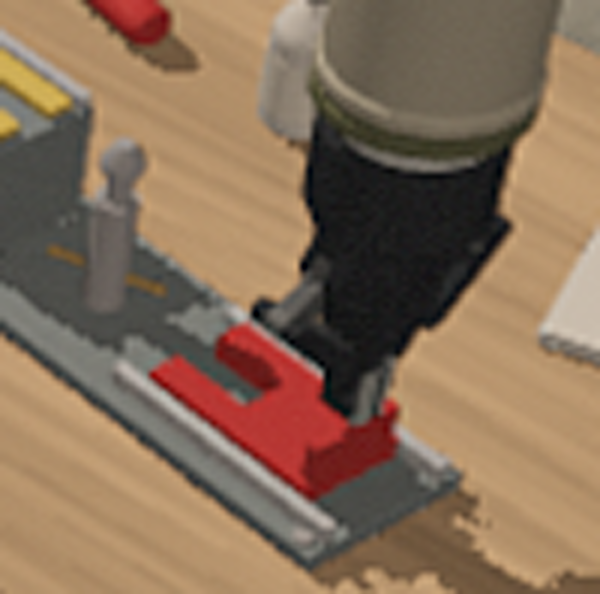

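View pics/e3.png

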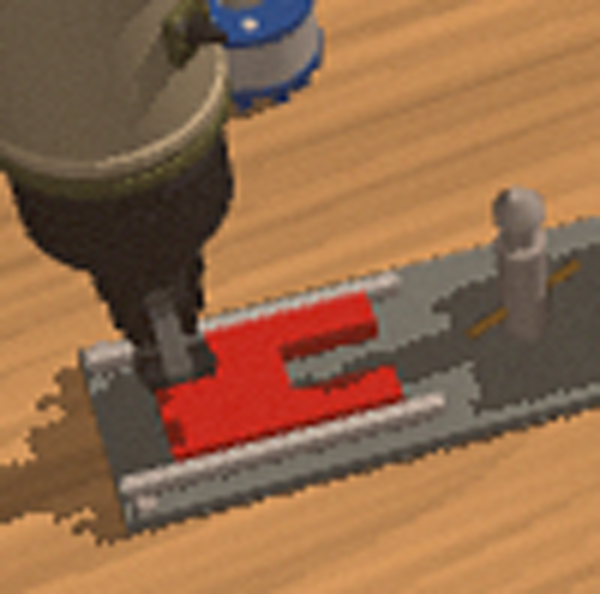

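```bash
python3 - <<'E'
from bench import r
from h import *
S=r.snapshot('scene');D=r.snapshot('side')
print(tri([ray(S,(195/6+220,380/5.4+260)),ray(D,(372/6+390,418/5.4+200))]))
print(tri([ray(S,(525/6+220,188/5.4+260)),ray(D,(123/6+390,140/5.4+200))]))
for n,s in(('S',S),('D',D)):
  # tab corners home-unmoved: expected
  for P in ([575.4,-117.9,48],[623.9,-125.2,48]):
    u=proj(s,P); print(n,u, (u-([220,260] if n=='S' else [390,200]))*[6,5.4])
s=r.snapshot('wrist');st=r.sense();p,q=pose(st);f,M,t=cam(s);print('camtool',q.inv().apply(-M.T@t-p),-M.T@t)
print(onz(s,(253,107),26,True),onz(s,(371,107),26,True),onz(s,(311,191),26,True))
E
```

```text
(array([ 613.47898092, -113.52286978,   43.06538933]), [np.float64(8.32024453308053), np.float64(8.320244533080517)])
(array([621.64120661,  29.68756001, 111.30715776]), [np.float64(2.6356444448128817), np.float64(2.635644444812835)])
S [241.95529032 319.63149219] [131.73174194 322.01005783]
S [246.2876359  337.35805692] [157.72581538 417.73350736]
D [441.15640689 282.85838325] [306.93844135 447.43526954]
D [455.78952363 274.56128837] [394.7371418  402.63095722]
camtool [  65.53853579   -0.20279569 -170.11951736] [609.83861079 -49.92878325 193.30974128]
[585.54338584 -29.86898934  26.        ] [637.81837619 -36.16911103  26.        ] [606.64758932 -71.18055203  26.        ]
```

Request:
carry_out(increments=[[[0,0,-0.02],[0,0,0],1],[[-0.008,0,-0.005],[0,0,0],1],[[-0.008,0,0],[0,0,0],1],[[-0.006,0,0],[0,0,0],1],[[0,0,0],[0,0,0],1]])

```text
time: 8.95
tool_pos: [599.4, -139.8, 47.0]
tcp_rot: [179.7, -0.0, 83.1]
ft_force: [0.2, -0.5, -0.2]
finger_gap: -0.0
```

Request:
carry_out(increments=[[[0,0,0.01],[0,0,0],1],[[0,0,0.01],[0,0,0],1],[[0,0,0.005],[0,0,0],1],[[0,0,0.003],[0,0,0],1],[[0,0,0.003],[0,0,0],1]])

```text
time: 9.45
tool_pos: [597.6, -139.3, 10.5]
tcp_rot: [180.0, -0.1, 83.1]
ft_force: [-0.4, -0.1, 0.4]
finger_gap: 0.0
```

Request:
carry_out(increments=[[[0,0,0.003],[0,0,0],1],[[0,0,0.003],[0,0,0],1],[[0,0,0.003],[0,0,0],1]])

```text
time: 9.75
tool_pos: [597.7, -138.9, 0.7]
tcp_rot: [180.0, -0.1, 83.1]
ft_force: [0.1, -0.6, 0.2]
finger_gap: -0.0
```

```bash
python3 - <<'E'
from bench import r
from h import *
D=r.snapshot('side')
cv2.imwrite('pics/f2.png',cv2.resize(D['image'][200:310,390:490],None,fx=6,fy=5.4,interpolation=2))
s=r.snapshot('wrist'); cv2.imwrite('pics/f3.png',s['image'])
E
```

```text
(no output)
```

View pics/f2.png

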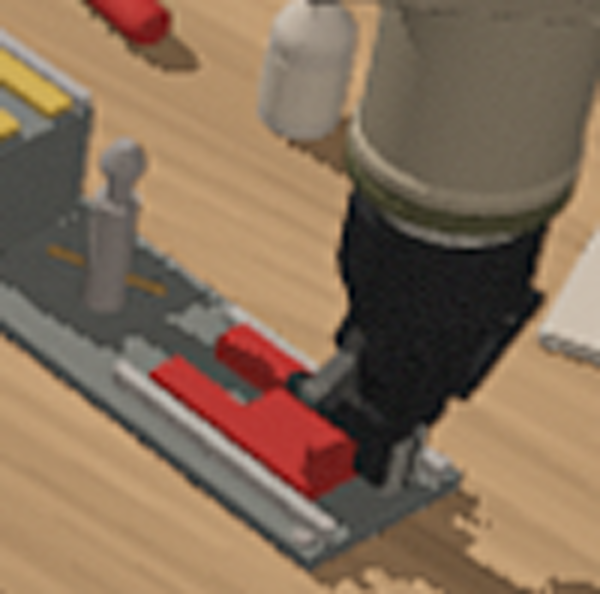

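View pics/f3.png

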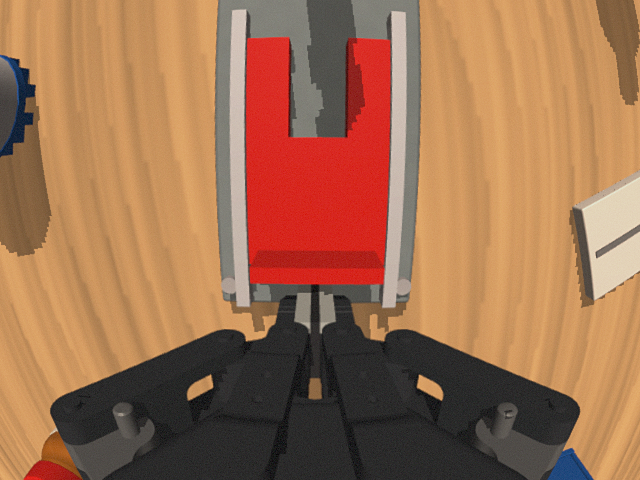

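Request:
carry_out(increments=[[[0.005,0,0],[0,0,0],1],[[0.004,0,0],[0,0,0],1],[[0.004,0,0],[0,0,0],1],[[0.004,0,0],[0,0,0],1],[[0.004,0,0],[0,0,0],1],[[0.004,0,0],[0,0,0],1]])

```text
time: 10.45
tool_pos: [601.2, -112.4, 1.4]
tcp_rot: [179.9, -0.1, 83.1]
ft_force: [-0.0, 0.4, -1.2]
finger_gap: 0.4
```

```bash
python3 look.py g wrist
```

```text
(no output)
```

View pics/g_wrist.png

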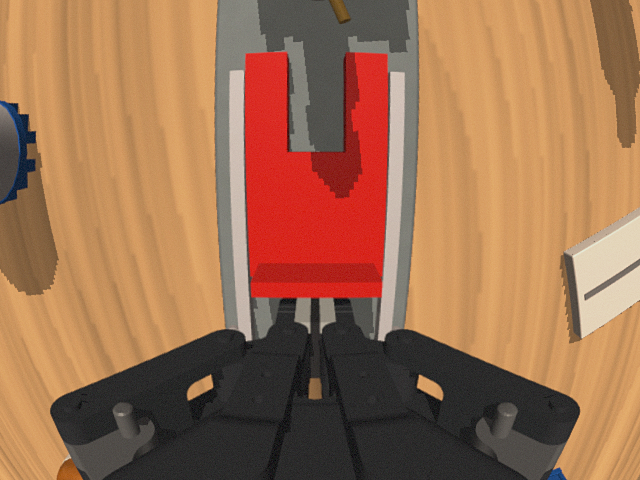

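```bash
cat > sp.py <<'E'
import sys
from bench import r
from h import *
u=[float(x) for x in sys.argv[1:]]
s=r.snapshot('wrist');st=r.sense()
Y=np.array([.1253,.9921]);X=np.array([.9921,-.1253]);C=np.array([620,28])
P=onz(s,u[:2],u[2],True)[:2]-C; print('pt stand xy',P@X,P@Y)
t=st['tool_pos'][:2]-C;print('tcp',t@X,t@Y,st['tool_pos'][2],st['ft_force'])
E
python3 sp.py 316 152 26
```

```text
pt stand xy -1.193721159249586 -78.95604638810221
tcp -1.0900866425416211 -141.3458472442441 1.3383459291168158 [-0.82343288  0.63379786 -0.43569849]
```

Request:
carry_out(increments=[[[0.004,0,0],[0,0,0],1],[[0.004,0,0],[0,0,0],1],[[0.004,0,0],[0,0,0],1],[[0.004,0,0],[0,0,0],1],[[0.004,0,0],[0,0,0],1],[[0.004,0,0],[0,0,0],1],[[0.004,0,0],[0,0,0],1],[[0.004,0,0],[0,0,0],1],[[0.004,0,0],[0,0,0],1],[[0.004,0,0],[0,0,0],1],[[0.004,0,0],[0,0,0],1]])

```text
time: 11.65
tool_pos: [606.8, -65.2, 1.4]
tcp_rot: [179.9, -0.0, 83.1]
ft_force: [-0.0, -0.6, 0.0]
finger_gap: -0.1
```

```bash
python3 look.py g2 wrist;python3 sp.py 316 152 26
```

```text
pt stand xy -1.4832989662927032 -31.407153024673686
tcp -1.3908880551189657 -93.7796542650628 1.4072523254414493 [ 1.02635506 -0.35450036  0.49170005]
```

View pics/g2_wrist.png

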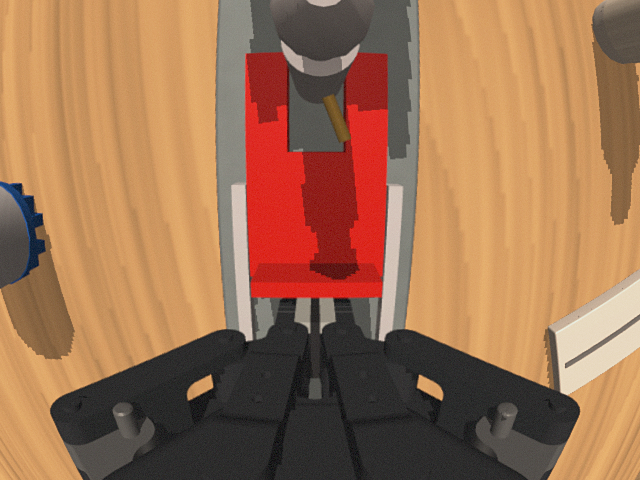

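Request:
carry_out(increments=[[[0.003,0,0],[0,0,0],1],[[0.003,0,0],[0,0,0],1],[[0.003,0,0],[0,0,0],1],[[0.003,0,0],[0,0,0],1],[[0.002,0,0],[0,0,0],1],[[0.002,0,0],[0,0,0],1],[[0.002,0,0],[0,0,0],1],[[0.001,0,0],[0,0,0],1]])

```text
time: 12.55
tool_pos: [609.3, -44.9, 1.4]
tcp_rot: [179.9, -0.0, 83.1]
ft_force: [0.3, -0.3, -0.6]
finger_gap: 0.0
```

```bash
python3 sp.py 316 152 26
```

```text
pt stand xy -1.5625163562291373 -11.539005771028489
tcp -1.4601107024840054 -73.48713807327675 1.4561773939004015 [0.61718992 0.65683941 0.02824623]
```

Near home; creep 1 mm per row until resistance appears.

Request:
carry_out(increments=[[[0.001,0,0],[0,0,0],1],[[0.001,0,0],[0,0,0],1]])

```text
time: 12.8
tool_pos: [609.4, -44.6, 1.5]
tcp_rot: [179.9, 0.1, 83.1]
ft_force: [-0.8, -5.4, 0.8]
finger_gap: -0.1
```

Request:
carry_out(increments=[[[0.001,0,0],[0,0,0],1],[[0.001,0,0],[0,0,0],1]])

```text
time: 13.0
tool_pos: [609.4, -44.8, 1.6]
tcp_rot: [179.9, 0.3, 83.1]
ft_force: [-0.4, -5.2, -0.4]
finger_gap: 0.1
```

```bash
python3 look.py g3 wrist;python3 sp.py 316 152 26
```

```text
pt stand xy -1.4828077228640086 -11.299500325429861
tcp -1.4537424074090204 -73.53247172076394 1.5730260804462313 [-0.87774176 -5.03759048 -0.07355868]
```

View pics/g3_wrist.png

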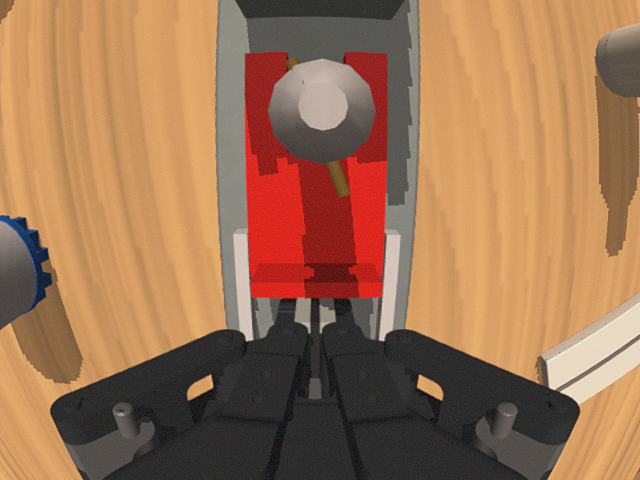

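Request:
carry_out(increments=[[[-0.006,0,0],[0,0,0],1],[[-0.01,0,0],[0,0,0],1],[[-0.006,0,-0.01],[0,0,0],1],[[0,0,-0.035],[0,0,0],0.5],[[0,0,-0.045],[0,0,0],0],[[0,0,-0.04],[0,0,0],0],[[0,0,-0.015],[0,0,0],0],[[0,0,0],[0,0,0],0]])

```text
time: 13.9
tool_pos: [604.9, -69.9, 154.2]
tcp_rot: [-180.0, 0.2, 83.0]
ft_force: [0.3, 0.1, 0.8]
finger_gap: 72.4
```

```bash
python3 - <<'E'
from bench import r
from h import *
st=r.sense(); print(st['tool_pos'],st['tcp_rot'],st['finger_gap'])
plan(st,[425.5,-15.3,110],56.5,0)
E
python3 look.py h wrist side
```

```text
[604.91659498 -69.8836894  154.24090907] [-1.79977646e+02  1.76558920e-01  8.29562938e+01] 72.42559691921545
5
[[[0.0065, -0.0369, 0.0088], [0.0, 0.001, 0.092], 0], [[0.003, -0.0374, 0.0088], [0.0, 0.001, 0.092], 0], [[-0.0004, -0.0375, 0.0089], [0.0, 0.001, 0.092], 0], [[-0.0039, -0.0373, 0.0089], [0.0, 0.001, 0.092], 0], [[-0.0073, -0.0368, 0.0089], [0.0, 0.001, 0.092], 0]]
```

View pics/h_wrist.png

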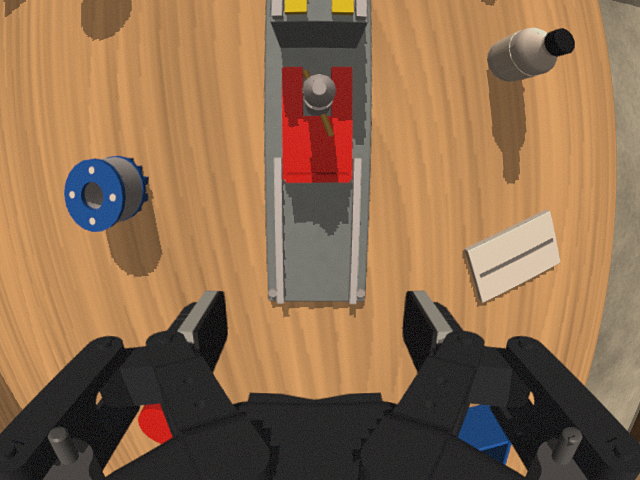

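Request:
carry_out(increments=[[[0.006,-0.037,0.005],[0,0,0.092],0],[[0.003,-0.037,0.005],[0,0,0.092],0],[[0,-0.037,0.005],[0,0,0.092],0],[[-0.004,-0.037,0.005],[0,0,0.092],0],[[-0.005,-0.03,0.005],[0,0,0.08],0],[[0,0,0],[0,0,0],0]])

```text
time: 14.6
tool_pos: [417.3, -13.4, 110.5]
tcp_rot: [-178.5, 0.8, 56.2]
ft_force: [1.1, -1.0, -0.1]
finger_gap: 85.3
```

```bash
python3 - <<'E'
from bench import r
from h import *
st=r.sense(); print(st['tool_pos'],st['tcp_rot'],st['finger_gap'])
plan(st,[425.5,-15.3,90],56.5,0)
E
python3 look.py i wrist
```

```text
[417.33177727 -13.44169789 110.47446761] [-178.54492757    0.80360219   56.15988838] 85.26049182594865
1
[[[0.0033, 0.0083, 0.0202], [-0.025, 0.014, -0.006], 0]]
```

View pics/i_wrist.png

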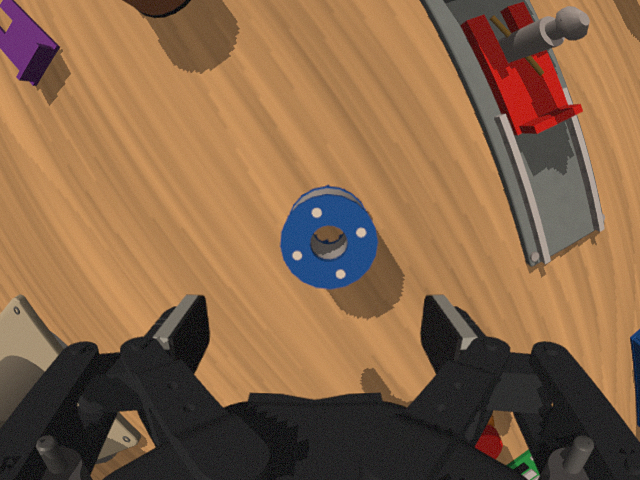

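```bash
cat > reel.py <<'E'
import sys
from bench import r
from h import *
# auto dots: white blobs inside blue
z=float(sys.argv[1]) if len(sys.argv)>1 else 56
s=r.snapshot('wrist');im=s['image'];hsv=cv2.cvtColor(im,cv2.COLOR_BGR2HSV)
b=cv2.inRange(hsv,(100,120,60),(125,255,255))
cs,_=cv2.findContours(b,cv2.RETR_EXTERNAL,cv2.CHAIN_APPROX_NONE)
cs=[c for c in cs if cv2.contourArea(c)>1500 and abs(cv2.boundingRect(c)[0]+cv2.boundingRect(c)[2]/2-315)<120]
c=max(cs,key=cv2.contourArea); m=np.zeros_like(b); cv2.drawContours(m,[c],-1,255,-1)
w=cv2.inRange(hsv,(0,0,150),(40,70,255))&m
k,l,stt,ce=cv2.connectedComponentsWithStats(w)
ok=[i for i in range(1,k) if 30<stt[i,4]<400]
P=np.array([onz(s,ce[i],z,True) for i in ok]); print([ce[i].round(1).tolist() for i in ok],[int(stt[i,4]) for i in ok]); print(P.round(1).tolist())
if len(P)==4:
  C=P.mean(0);a=[np.degrees(np.arctan2(*(p-C)[[1,0]]))for p in P]; print('centre',C,'ang mod90',[round((x+45)%90-45,1) for x in a],[round(np.linalg.norm(p-C),1) for p in P])
st=r.sense();print(st['tool_pos'],st['tcp_rot'],st['ft_force'],st['finger_gap'])
E
python3 reel.py
```

```text
[[313.4, 213.0], [357.7, 232.6], [332.5, 253.2], [293.9, 255.5], [337.2, 274.1]] [70, 66, 31, 62, 61]
[[429.5, 5.5, 56.0], [445.7, -20.1, 56.0], [425.2, -22.7, 56.0], [403.8, -10.6, 56.0], [420.0, -36.3, 56.0]]
[420.97520073 -14.50647133 112.44068715] [-178.7800471     0.70610467   56.33583716] [0.23565612 0.43436548 0.49634493] 85.36331378578171
```

```bash
cat > go.py <<'E'
import sys
from bench import r
from h import *
a=[float(x) for x in sys.argv[1:]]
st=r.sense();print(st['tool_pos'],st['tcp_rot'])
plan(st,a[:3],a[3],int(a[4]),closure=a[5])
E
python3 go.py 425 -15.4 50 56.5 3 0
```

```text
[420.97520073 -14.50647133 112.44068715] [-178.7800471     0.70610467   56.33583716]
3
[[[0.0008, 0.0017, 0.0208], [-0.007, 0.004, -0.001], 0.0], [[0.0007, 0.0016, 0.0208], [-0.007, 0.004, -0.001], 0.0], [[0.0006, 0.0014, 0.0208], [-0.007, 0.004, -0.001], 0.0]]
```

Request:
carry_out(increments=[[[0.001,0.002,0.02],[-0.007,0.004,-0.001],0],[[0.001,0.002,0.02],[-0.007,0.004,-0.001],0],[[0.001,0.001,0.015],[-0.007,0.004,-0.001],0],[[0,0,0],[0,0,0],0]])

```text
time: 15.1
tool_pos: [429.9, -16.2, 55.7]
tcp_rot: [179.8, -0.1, 56.7]
ft_force: [-0.5, -0.6, -0.3]
finger_gap: 85.6
```

```bash
python3 go.py 425 -15.4 1 56.5 3 0
```

```text
[429.94508191 -16.21766362  55.70125892] [ 1.79839802e+02 -6.12579146e-02  5.66976139e+01]
3
[[[-0.0007, -0.0016, 0.0182], [0.001, -0.0, 0.001], 0.0], [[-0.0007, -0.0016, 0.0182], [0.001, -0.0, 0.001], 0.0], [[-0.0007, -0.0015, 0.0182], [0.001, -0.0, 0.001], 0.0]]
```

Request:
carry_out(increments=[[[-0.001,-0.002,0.013],[0.001,0,0.001],0],[[-0.001,-0.002,0.013],[0.001,0,0.001],0],[[0,-0.001,0.01],[0,0,0],0],[[0,0,0.006],[0,0,0],0],[[0,0,0],[0,0,0],0]])

```text
time: 15.6
tool_pos: [426.2, -15.9, 11.3]
tcp_rot: [179.9, -0.1, 56.6]
ft_force: [-0.8, -0.2, -0.1]
finger_gap: 85.2
```

```bash
python3 go.py 425 -15.4 0 56.5 3 0; python3 - <<'E'
from bench import r
from h import *
D=r.snapshot('side')
cv2.imwrite('pics/j2.png',cv2.resize(D['image'][240:350,310:430],None,fx=6,fy=5.4,interpolation=2))
s=r.snapshot('wrist'); cv2.imwrite('pics/j3.png',s['image'])
E
```

```text
[426.19808527 -15.85417665  11.25489275] [ 1.79940353e+02 -6.37445794e-02  5.66058976e+01]
3
[[[-0.0001, -0.0004, 0.0038], [0.0, -0.0, 0.001], 0.0], [[-0.0001, -0.0004, 0.0038], [0.0, -0.0, 0.001], 0.0], [[-0.0001, -0.0004, 0.0038], [0.0, -0.0, 0.001], 0.0]]
```

View pics/j2.png

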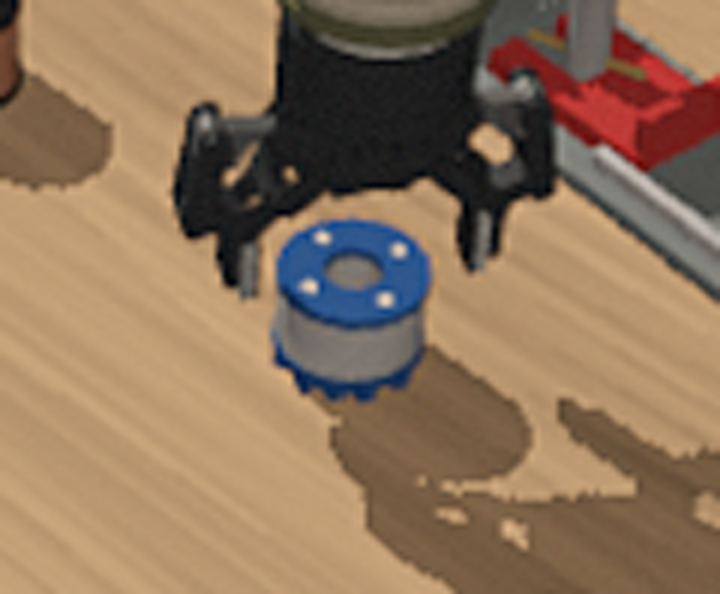

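View pics/j3.png

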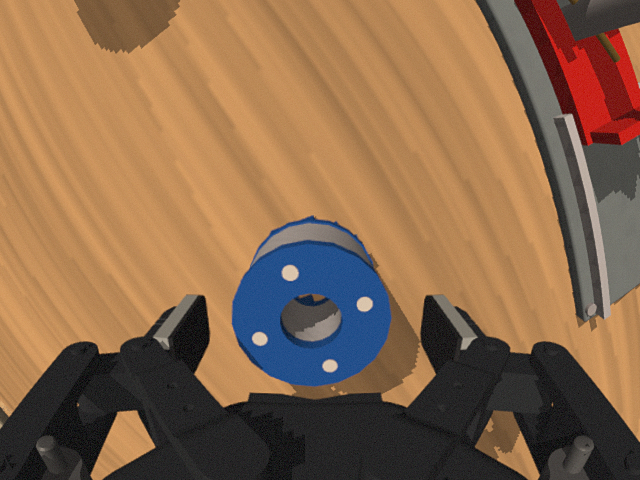

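Request:
carry_out(increments=[[[0,-0.001,0.004],[0,0,0.001],0],[[0,0,0.004],[0,0,0],0],[[0,0,0.003],[0,0,0],0],[[0,0,0],[0,0,0],0]])

```text
time: 16.1
tool_pos: [427.6, -15.5, 2.0]
tcp_rot: [179.7, -0.2, 56.6]
ft_force: [0.4, 0.3, 0.4]
finger_gap: 85.4
```

```bash
python3 go.py 425 -15.4 0 56.5 3 0
```

```text
[427.61491381 -15.50726353   1.98712315] [ 1.79698071e+02 -1.74238686e-01  5.65592633e+01]
3
[[[-0.0005, -0.0008, 0.0007], [0.002, -0.001, 0.0], 0.0], [[-0.0005, -0.0007, 0.0007], [0.002, -0.001, 0.0], 0.0], [[-0.0005, -0.0007, 0.0007], [0.002, -0.001, 0.0], 0.0]]
```

Adjust slightly and close with a moderate grip.

Request:
carry_out(increments=[[[-0.001,-0.002,0.001],[0.003,-0.001,0],0],[[0,0,0],[0,0,0],0.2],[[0,0,0],[0,0,0],0.5],[[0,0,0],[0,0,0],1],[[0,0,0],[0,0,0],1],[[0,0,0],[0,0,0],1],[[0,0,0],[0,0,0],1]], newtons=50)

```text
time: 16.8
tool_pos: [425.4, -15.2, 1.7]
tcp_rot: [179.9, -0.1, 56.6]
ft_force: [-0.8, -0.2, 0.9]
finger_gap: 60.9
```

```bash
python3 reel.py; python3 - <<'E'
from bench import r
from h import *
D=r.snapshot('side')
cv2.imwrite('pics/k2.png',cv2.resize(D['image'][240:350,310:430],None,fx=6,fy=5.4,interpolation=2))
s=r.snapshot('wrist'); cv2.imwrite('pics/k3.png',s['image'])
E
```

```text
[[292.1, 282.4], [371.9, 315.1], [262.3, 350.1], [334.6, 379.4]] [224, 201, 90, 152]
[[429.8, 5.6, 56.0], [445.9, -20.0, 56.0], [405.4, -10.4, 56.0], [420.4, -36.1, 56.0]]
centre [425.39571281 -15.21438298  56.        ] ang mod90 [np.float64(-12.0), np.float64(-13.1), np.float64(-13.5), np.float64(-13.5)] [np.float64(21.3), np.float64(21.1), np.float64(20.5), np.float64(21.4)]
[425.33646202 -15.16572603   1.70890469] [ 1.79887878e+02 -1.18446596e-01  5.65552554e+01] [-0.27386543 -0.2213604   0.78550755] 60.85161651152065
```

View pics/k2.png

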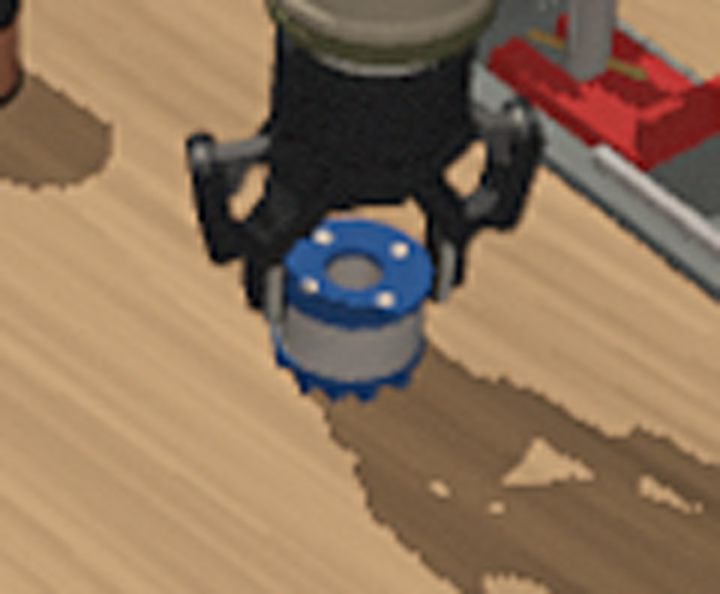

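View pics/k3.png

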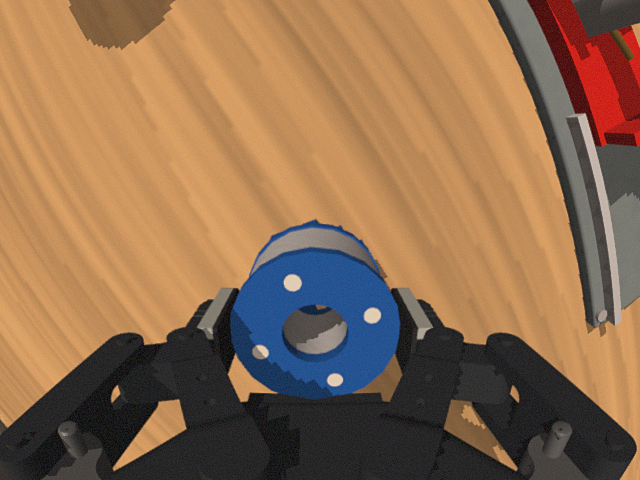

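Request:
carry_out(increments=[[[0,0,-0.01],[0,0,0],1],[[0,0,-0.02],[0,0,0],1],[[0,0,-0.03],[0,0,0],1],[[0,0,-0.03],[0,0,0],1],[[0,0,-0.025],[0,0,0],1],[[0,0,-0.015],[0,0,0],1],[[0,0,0],[0,0,0],1]])

```text
time: 17.65
tool_pos: [420.9, -14.6, 135.8]
tcp_rot: [-179.7, 0.1, 56.6]
ft_force: [0.5, -0.6, -4.1]
finger_gap: 61.3
```

```bash
python3 go.py 600 23.5 140 71 6 1
```

```text
[420.85950762 -14.61329268 135.83664539] [-1.79687848e+02  7.31548286e-02  5.65571307e+01]
6
[[[0.0218, 0.0214, -0.0008], [-0.001, 0.0, -0.042], 1.0], [[0.0208, 0.0223, -0.0008], [-0.001, 0.0, -0.042], 1.0], [[0.0199, 0.0232, -0.0008], [-0.001, 0.0, -0.042], 1.0], [[0.0189, 0.024, -0.0008], [-0.001, 0.0, -0.042], 1.0], [[0.0179, 0.0247, -0.0007], [-0.001, 0.0, -0.042], 1.0], [[0.0168, 0.0255, -0.0007], [-0.001, 0.0, -0.042], 1.0]]
```

Request:
carry_out(increments=[[[0.022,0.021,-0.001],[-0.001,0,-0.042],1],[[0.021,0.022,-0.001],[-0.001,0,-0.042],1],[[0.02,0.023,-0.001],[-0.001,0,-0.042],1],[[0.019,0.024,-0.001],[-0.001,0,-0.042],1],[[0.018,0.02,-0.001],[-0.001,0,-0.042],1],[[0.01,0.01,0],[-0.001,0,-0.03],1],[[0.003,0.003,0],[0,0,0],1],[[0,0,0],[0,0,0],1]])

```text
time: 18.45
tool_pos: [581.6, 29.9, 129.5]
tcp_rot: [-179.3, 0.3, 70.8]
ft_force: [-1.1, -0.2, -4.6]
finger_gap: 60.8
```

```bash
python3 go.py 620 28 140 71 2 1; python3 look.py l wrist; python3 - <<'E'
from bench import r
from h import *
S=r.snapshot('scene');D=r.snapshot('side')
a=cv2.resize(D['image'][150:290,350:470],None,fx=4,fy=4,interpolation=2);b=cv2.resize(S['image'][190:330,240:340],None,fx=3.2,fy=4,interpolation=2)
cv2.imwrite('pics/l2.png',np.hstack([a,b]))
E
```

```text
[581.57450298  29.89917525 129.52879909] [-179.29317054    0.27684415   70.76260413]
2
[[[0.0054, 0.0184, -0.0055], [-0.006, 0.002, -0.002], 1.0], [[0.0054, 0.0184, -0.0054], [-0.006, 0.002, -0.002], 1.0]]
```

View pics/l_wrist.png

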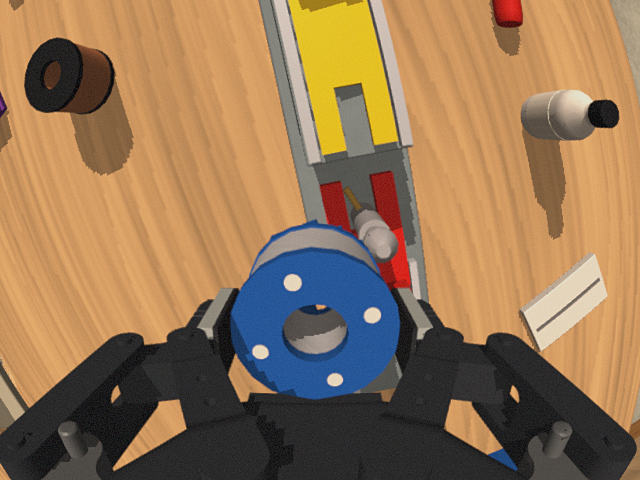

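View pics/l2.png

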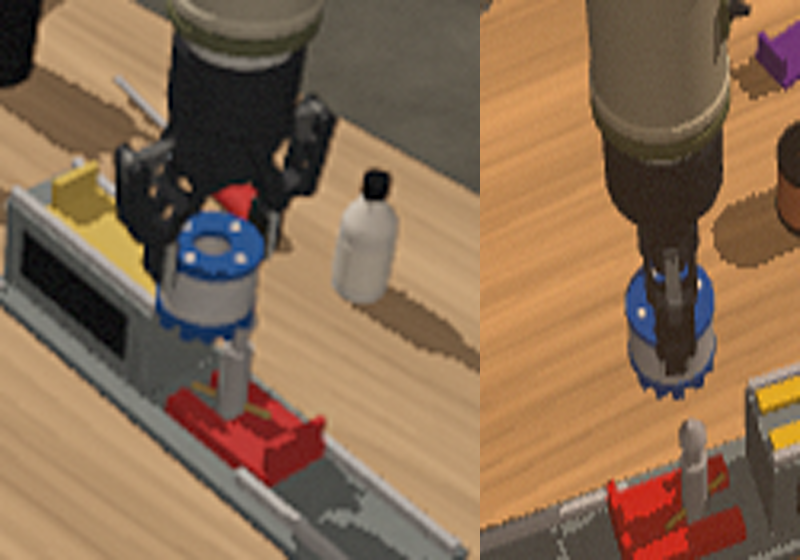

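```bash
python3 - <<'E'
from bench import r
from h import *
s=r.snapshot('wrist'); cv2.imwrite('pics/m.png',cv2.resize(s['image'][170:300,310:440],None,fx=5,fy=5,interpolation=2))
for u in((380,244),(383,248)): print(onz(s,u,112,True))
st=r.sense();print(st['tool_pos'],st['tcp_rot'])
E
```

```text
[617.82267644  30.58109234 112.        ]
[618.73114848  27.92359632 112.        ]
[581.41117352  29.3822763  130.71117501] [-179.38218151    0.25706986   70.74147589]
```

View pics/m.png

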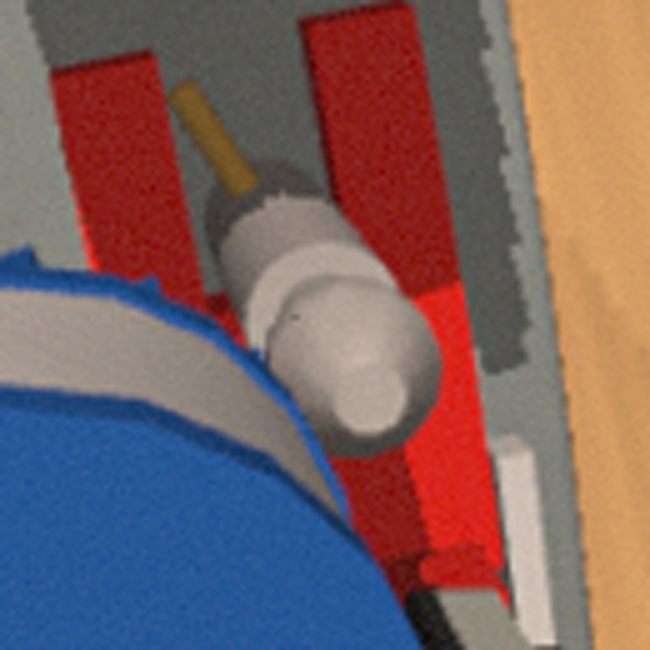

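Request:
carry_out(increments=[[[0,0,-0.009],[-0.01,0.004,0],1],[[0.003,0.01,-0.002],[-0.001,0,0],1],[[0.003,0.01,0],[0,0,0],1],[[0.003,0.008,0],[0,0,0],1],[[0.002,0.004,0],[0,0,0],1],[[0,0,0],[0,0,0],1]])

```text
time: 19.25
tool_pos: [618.5, 28.2, 144.7]
tcp_rot: [179.7, -0.0, 70.6]
ft_force: [0.0, 0.2, -3.9]
finger_gap: 61.3
```

```bash
python3 go.py 619.2 27.7 135 71 2 1; python3 look.py n wrist
```

```text
[618.47248749  28.17276892 144.7348009 ] [ 1.79735053e+02 -4.76718487e-02  7.06297528e+01]
2
[[[-0.0001, 0.0004, 0.0049], [0.002, -0.0, -0.003], 1.0], [[-0.0001, 0.0004, 0.0049], [0.002, -0.0, -0.003], 1.0]]
```

View pics/n_wrist.png

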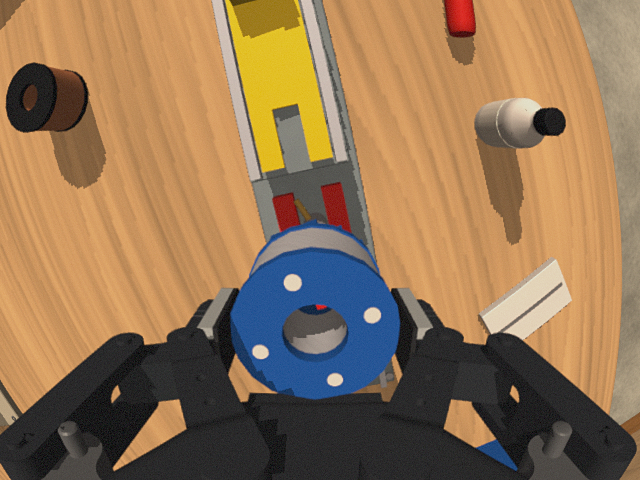

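Request:
carry_out(increments=[[[0,0.001,0.008],[0.002,0,-0.003],1],[[0,0,0.008],[0.002,0,-0.003],1],[[0,0,0.006],[0,0,0],1],[[0,0,0.003],[0,0,0],1],[[0,0,0],[0,0,0],1]])

```text
time: 19.8
tool_pos: [617.3, 27.9, 115.2]
tcp_rot: [-179.8, 0.0, 71.0]
ft_force: [0.1, 0.0, -3.8]
finger_gap: 61.1
```

```bash
python3 go.py 619.2 27.7 110 71 2 1; python3 - <<'E'
from bench import r
from h import *
S=r.snapshot('scene');D=r.snapshot('side')
a=cv2.resize(D['image'][170:280,360:460],None,fx=4,fy=4.5,interpolation=2);b=cv2.resize(S['image'][230:340,250:350],None,fx=4,fy=4.5,interpolation=2)
cv2.imwrite('pics/n2.png',np.hstack([a,b]))
E
```

```text
[617.29686425  27.93579413 115.20948731] [-1.79779438e+02  3.12704552e-02  7.10195858e+01]
2
[[[0.0002, 0.0009, 0.0026], [-0.002, 0.0, 0.0], 1.0], [[0.0002, 0.0009, 0.0026], [-0.002, 0.0, 0.0], 1.0]]
```

View pics/n2.png

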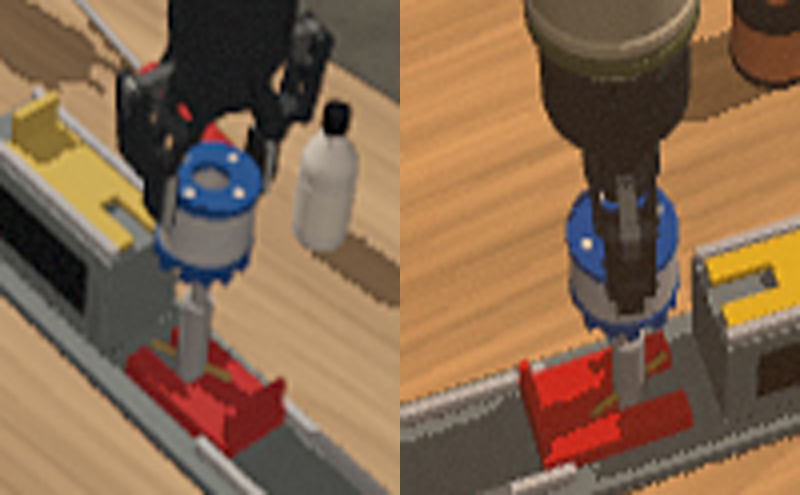

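Request:
carry_out(increments=[[[0,0.002,0.003],[-0.003,0,0],1],[[0,0,0.003],[0,0,0],1],[[0,0,0.003],[0,0,0],1],[[0,0,0.003],[0,0,0],1]])

```text
time: 20.3
tool_pos: [621.0, 27.2, 105.0]
tcp_rot: [179.8, -0.0, 71.0]
ft_force: [0.9, -0.1, -4.2]
finger_gap: 61.4
```

Request:
carry_out(increments=[[[0,-0.001,0.004],[0.002,0,0],1],[[0,0,0.004],[0,0,0],1],[[0,0,0.004],[0,0,0],1],[[0,0,0.004],[0,0,0],1]])

```text
time: 20.7
tool_pos: [620.0, 27.6, 87.6]
tcp_rot: [179.9, -0.0, 71.0]
ft_force: [-0.0, -0.4, -4.4]
finger_gap: 60.7
```

Request:
carry_out(increments=[[[0,0,0.005],[0,0,0],1],[[0,0,0.005],[0,0,0],1],[[0,0,0.005],[0,0,0],1],[[0,0,0.005],[0,0,0],1],[[0,0,0.005],[0,0,0],1],[[0,0,0.004],[0,0,0],1],[[0,0,0.004],[0,0,0],1]])

```text
time: 21.4
tool_pos: [619.7, 27.6, 51.1]
tcp_rot: [180.0, -0.0, 71.0]
ft_force: [-1.0, 0.6, -3.7]
finger_gap: 61.0
```

```bash
python3 go.py 620 27.7 36 71 2 1; python3 - <<'E'
from bench import r
from h import *
S=r.snapshot('scene');D=r.snapshot('side')
a=cv2.resize(D['image'][170:280,360:460],None,fx=4,fy=4.5,interpolation=2);b=cv2.resize(S['image'][230:340,250:350],None,fx=4,fy=4.5,interpolation=2)
cv2.imwrite('pics/o2.png',np.hstack([a,b]))
E
```

```text
[619.74246365  27.59154718  51.10756607] [ 1.79965651e+02 -2.64511122e-02  7.10210513e+01]
2
[[[0.0001, 0.0001, 0.0076], [0.0, -0.0, 0.0], 1.0], [[0.0001, 0.0001, 0.0076], [0.0, -0.0, 0.0], 1.0]]
```

View pics/o2.png

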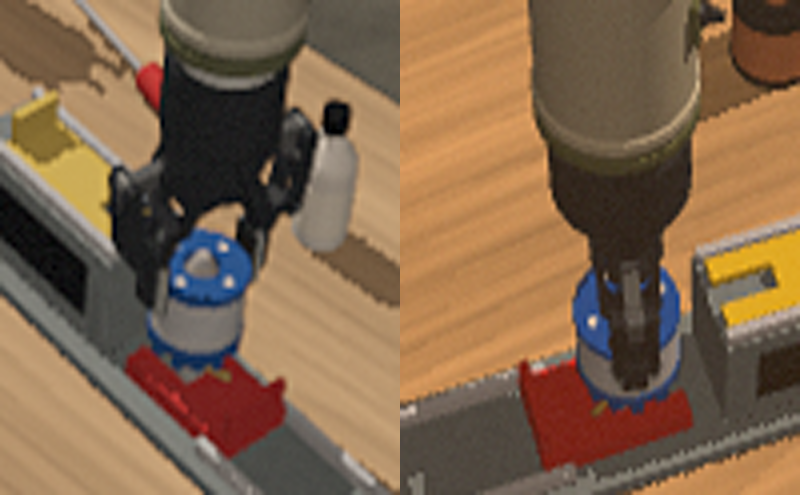

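Request:
carry_out(increments=[[[0,0,0.004],[0,0,0],1],[[0,0,0.004],[0,0,0],1],[[0,0,0.003],[0,0,0],1],[[0,0,0.002],[0,0,0],1]])

```text
time: 21.9
tool_pos: [619.9, 27.6, 37.4]
tcp_rot: [180.0, -0.0, 71.0]
ft_force: [-0.2, 0.8, -4.2]
finger_gap: 61.1
```

Request:
carry_out(increments=[[[0,0,0.001],[0,0,0],1],[[0,0,0.001],[0,0,0],1]])

```text
time: 22.1
tool_pos: [619.8, 27.6, 35.0]
tcp_rot: [180.0, -0.0, 71.0]
ft_force: [-1.1, -0.3, -4.0]
finger_gap: 60.8
```

Request:
carry_out(increments=[[[0,0,0.001],[0,0,0],1],[[0,0,0.001],[0,0,0],1]])

```text
time: 22.3
tool_pos: [620.0, 27.6, 34.5]
tcp_rot: [179.9, -0.0, 71.0]
ft_force: [-6.0, -0.3, 6.9]
finger_gap: 61.1
```

Request:
carry_out(increments=[[[0,0,0],[0,0,-0.04],1],[[0,0,0],[0,0,-0.04],1],[[0,0,0],[0,0,-0.04],1]])

```text
time: 22.6
tool_pos: [620.8, 27.6, 35.1]
tcp_rot: [179.8, -0.0, 78.1]
ft_force: [-0.5, -0.4, -4.2]
finger_gap: 60.9
```

Request:
carry_out(increments=[[[0,0,0.001],[0,0,-0.03],1],[[0,0,0.001],[0,0,-0.03],1],[[0,0,0.001],[0,0,-0.02],1],[[0,0,0.001],[0,0,0],1]])

```text
time: 23.0
tool_pos: [621.2, 27.5, 31.4]
tcp_rot: [179.8, -0.0, 82.9]
ft_force: [-1.2, -0.1, -4.3]
finger_gap: 61.0
```

Request:
carry_out(increments=[[[0,-0.001,0.001],[0,0,0],1],[[0,0,0.001],[0,0,0],1],[[0,0,0.001],[0,0,0],1]])

```text
time: 23.3
tool_pos: [620.3, 27.6, 27.8]
tcp_rot: [179.8, -0.0, 82.9]
ft_force: [-1.7, -0.9, 6.8]
finger_gap: 60.8
```

Request:
carry_out(increments=[[[0,0,0.001],[0,0,0],1]])

```text
time: 23.4
tool_pos: [620.4, 27.6, 27.8]
tcp_rot: [179.8, -0.0, 82.8]
ft_force: [-8.2, -0.8, 12.4]
finger_gap: 61.0
```

Request:
carry_out(increments=[[[0,0,-0.001],[0,0,0],0.9],[[0,0,0],[0,0,0],0.2],[[0,0,0],[0,0,0],0],[[0,0,0],[0,0,0],0],[[0,0,0],[0,0,0],0],[[0,0,0],[0,0,0],0]])

```text
time: 24.0
tool_pos: [623.0, 27.6, 31.1]
tcp_rot: [179.4, -0.1, 82.8]
ft_force: [-0.1, 0.4, 0.5]
finger_gap: 85.6
```

Request:
carry_out(increments=[[[0,0,-0.01],[0,0,0],0],[[0,0,-0.02],[0,0,0],0],[[0,0,-0.03],[0,0,0],0],[[0,0,-0.03],[0,0,0],0],[[0,0,-0.03],[0,0,0],0],[[0,0,-0.02],[0,0,0],0],[[0,0,0],[0,0,0],0]])

```text
time: 24.7
tool_pos: [620.9, 27.6, 179.7]
tcp_rot: [179.5, -0.1, 82.8]
ft_force: [0.3, 0.7, 1.0]
finger_gap: 85.5
```

```bash
python3 look.py p wrist side scene; python3 reel.py 82
```

```text
[[307.3, 207.7], [345.4, 224.7], [318.7, 225.3], [315.3, 239.2], [290.3, 244.8]] [52, 51, 49, 272, 46]
[[615.5, 47.9, 82.0], [641.2, 32.1, 82.0], [622.0, 34.1, 82.0], [618.3, 24.1, 82.0], [599.5, 22.2, 82.0]]
[617.73091138  27.72621924 173.11279053] [ 1.79991608e+02 -1.42902190e-02  8.28104916e+01] [-0.20560572  1.03017071 -0.64671065] 85.2023467656614
```

View pics/p_wrist.png

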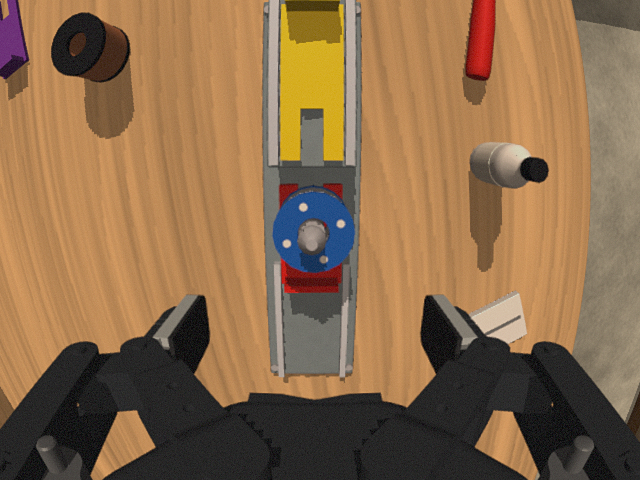

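View pics/p_side.png

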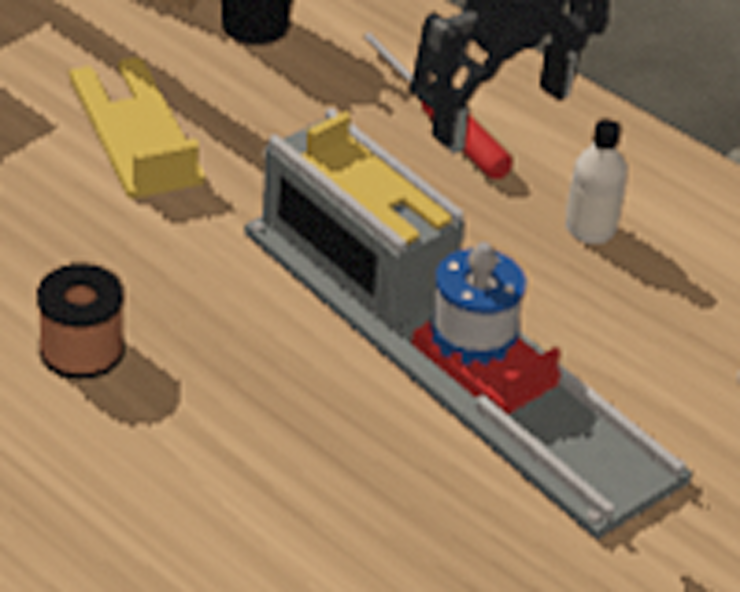

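```bash
python3 sp.py 290 163 89.5;python3 sp.py 333 163 89.5; python3 go.py 644.5 222 160 82.8 5 1
```

```text
pt stand xy -19.218845238110628 51.61903902374528
tcp -2.4802433598120075 -0.5543063108946125 172.65345348118473 [ 0.49626889  0.04890812 -0.61256764]
pt stand xy 9.626483239413844 51.571553217962446
tcp -2.5258707068624635 -0.5872513845881698 172.5441680214651 [1.07576127 0.51959291 0.48875213]
[617.42040434  27.73386952 172.54416802] [-1.79943730e+02 -9.98036429e-03  8.28097120e+01]
5
[[[0.0392, 0.0005, 0.0025], [-0.0, -0.0, 0.0], 1.0], [[0.0392, 0.0005, 0.0025], [-0.0, -0.0, 0.0], 1.0], [[0.0392, 0.0005, 0.0025], [-0.0, -0.0, 0.0], 1.0], [[0.0392, 0.0005, 0.0025], [-0.0, -0.0, 0.0], 1.0], [[0.0392, 0.0005, 0.0025], [-0.0, -0.0, 0.0], 1.0]]
```

Request:
carry_out(increments=[[[0.03,0,0],[0,0,0],1],[[0.04,0.001,0],[0,0,0],1],[[0.04,0.001,0],[0,0,0],1],[[0.04,0.001,0],[0,0,0],1],[[0.02,0,0],[0,0,0],1],[[0.01,0,0],[0,0,0],1],[[0,0,0],[0,0,0],1]])

```text
time: 25.7
tool_pos: [638.7, 209.8, 160.6]
tcp_rot: [-179.0, 0.3, 82.6]
ft_force: [0.2, -0.1, -0.4]
finger_gap: -0.2
```

```bash
python3 go.py 644 216.5 68 82.8 5 1; python3 look.py q wrist side
```

```text
[638.72679724 209.81064433 160.59145363] [-179.04398345    0.29944615   82.6175669 ]
5
[[[0.0016, 0.0012, 0.0185], [-0.003, 0.001, -0.001], 1.0], [[0.0015, 0.0011, 0.0185], [-0.003, 0.001, -0.001], 1.0], [[0.0015, 0.0011, 0.0185], [-0.003, 0.001, -0.001], 1.0], [[0.0015, 0.001, 0.0185], [-0.003, 0.001, -0.001], 1.0], [[0.0015, 0.0009, 0.0185], [-0.003, 0.001, -0.001], 1.0]]
```

View pics/q_side.png

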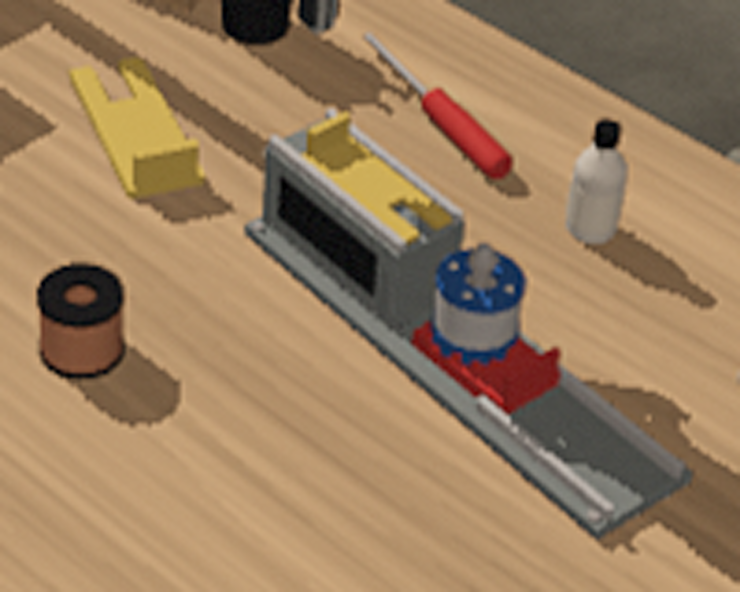

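Request:
carry_out(increments=[[[0.004,0.001,0.01],[-0.006,0.002,-0.001],1],[[0.004,0.001,0.015],[-0.006,0.002,0],1],[[0.001,0.001,0.02],[-0.003,0,0],1],[[0,0.001,0.01],[0,0,0],1],[[0,0,0],[0,0,0],1]])

```text
time: 26.3
tool_pos: [644.8, 210.3, 102.8]
tcp_rot: [179.9, 0.1, 82.2]
ft_force: [-0.7, 0.2, 0.6]
finger_gap: 0.1
```

```bash
python3 go.py 644 216.5 68 82.8 5 1
```

```text
[644.84349804 210.28876756 102.78535042] [1.79938234e+02 1.24094776e-01 8.21744358e+01]
5
[[[0.0012, -0.0003, 0.007], [0.0, 0.0, -0.002], 1.0], [[0.0012, -0.0003, 0.007], [0.0, 0.0, -0.002], 1.0], [[0.0012, -0.0003, 0.007], [0.0, 0.0, -0.002], 1.0], [[0.0012, -0.0003, 0.007], [0.0, 0.0, -0.002], 1.0], [[0.0012, -0.0003, 0.007], [0.0, 0.0, -0.002], 1.0]]
```

Request:
carry_out(increments=[[[0.004,0,0.005],[0,0,-0.005],1],[[0.003,0,0.006],[0,0,-0.005],1],[[0,0,0.006],[0,0,0],1],[[0,0,0.006],[0,0,0],1],[[0,0,0.004],[0,0,0],1],[[0,0,0],[0,0,0],1]])

```text
time: 26.9
tool_pos: [647.4, 217.1, 75.9]
tcp_rot: [179.8, 0.1, 82.7]
ft_force: [0.3, 0.2, 0.6]
finger_gap: 0.3
```

```bash
python3 go.py 644 216.5 68 82.8 2 1;python3 - <<'E'
from bench import r
from h import *
S=r.snapshot('scene');D=r.snapshot('side')
a=cv2.resize(D['image'][140:250,330:430],None,fx=4,fy=4.5,interpolation=2);b=cv2.resize(S['image'][220:330,320:420],None,fx=4,fy=4.5,interpolation=2)
cv2.imwrite('pics/r2.png',np.hstack([a,b]))
E
```

```text
[647.42511743 217.11049138  75.8949102 ] [1.79772564e+02 6.13490391e-02 8.27316966e+01]
2
[[[-0.0005, -0.0017, 0.0039], [0.002, 0.001, -0.001], 1.0], [[-0.0005, -0.0017, 0.0039], [0.002, 0.001, -0.001], 1.0]]
```

View pics/r2.png

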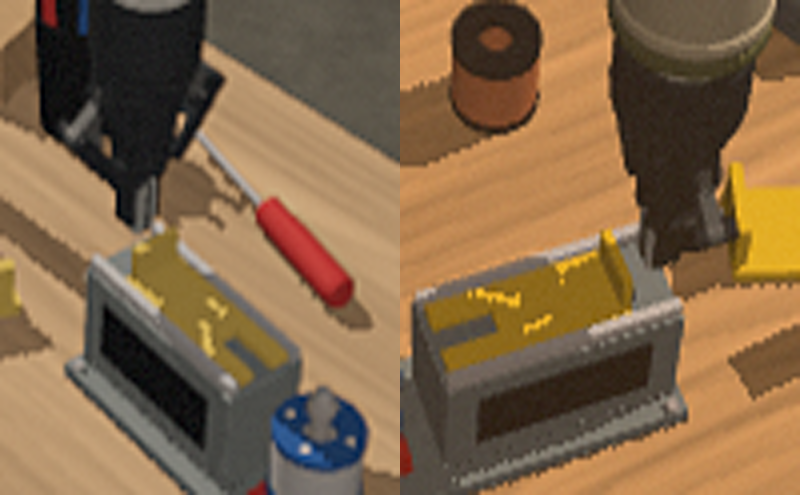

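Request:
carry_out(increments=[[[0,-0.002,0.003],[0.002,0,0],1],[[0,-0.001,0.003],[0.002,0,0],1],[[0,0,0.002],[0,0,0],1],[[0,0,0],[0,0,0],1]])

```text
time: 27.4
tool_pos: [645.1, 217.7, 69.0]
tcp_rot: [179.9, 0.0, 82.7]
ft_force: [-0.2, 0.5, -0.8]
finger_gap: -0.2
```

```bash
python3 go.py 644 216.5 67 82.8 2 1;python3 - <<'E'
from bench import r
from h import *
S=r.snapshot('scene');D=r.snapshot('side')
a=cv2.resize(D['image'][140:250,330:430],None,fx=4,fy=4.5,interpolation=2);b=cv2.resize(S['image'][220:330,320:420],None,fx=4,fy=4.5,interpolation=2)
cv2.imwrite('pics/s2.png',np.hstack([a,b]))
E
```

```text
[645.12692442 217.73775848  69.00447273] [1.79897859e+02 9.37892084e-03 8.27269341e+01]
2
[[[-0.0007, -0.0005, 0.001], [0.001, 0.0, -0.001], 1.0], [[-0.0007, -0.0005, 0.001], [0.001, 0.0, -0.001], 1.0]]
```

View pics/s2.png

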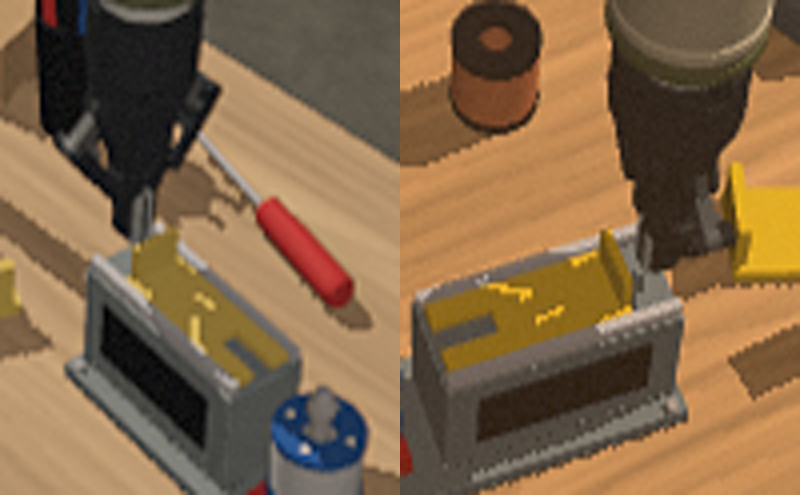

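Request:
carry_out(increments=[[[-0.004,-0.001,0.001],[0,0,0],1],[[-0.004,0,0.001],[0,0,0],1],[[-0.004,0,0],[0,0,0],1],[[-0.004,0,0],[0,0,0],1],[[-0.004,0,0],[0,0,0],1],[[-0.004,0,0],[0,0,0],1]])

```text
time: 28.1
tool_pos: [641.2, 192.5, 67.6]
tcp_rot: [179.8, -0.0, 82.7]
ft_force: [-0.4, 0.6, -0.6]
finger_gap: 0.1
```

```bash
python3 sp.py 300 300 0;python3 - <<'E'
from bench import r
from h import *
S=r.snapshot('scene');D=r.snapshot('side')
a=cv2.resize(D['image'][140:250,330:430],None,fx=4,fy=4.5,interpolation=2);b=cv2.resize(S['image'][220:330,320:420],None,fx=4,fy=4.5,interpolation=2)
cv2.imwrite('pics/t2.png',np.hstack([a,b]))
E
```

```text
pt stand xy -9.944280745134234 124.79251044012014
tcp 0.5382604942735796 165.15054716818443 67.54410122758222 [-0.376875    0.37458254 -0.33125584]
```

View pics/t2.png

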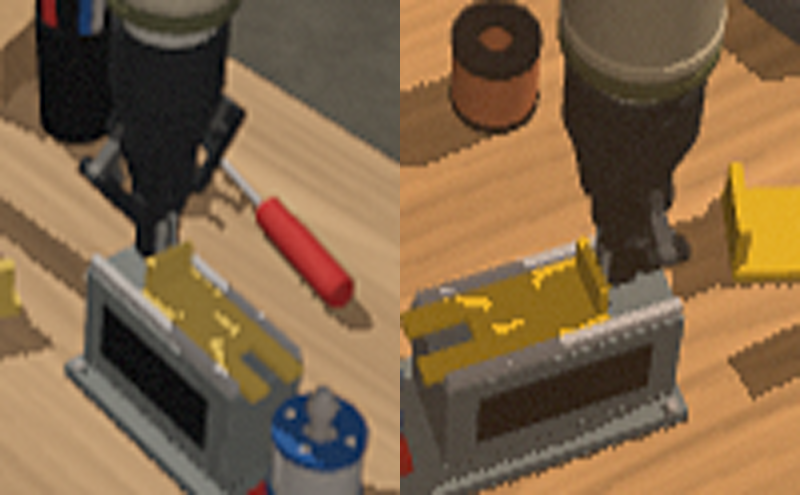

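Request:
carry_out(increments=[[[-0.004,0,0],[0,0,0],1],[[-0.004,0,0],[0,0,0],1],[[-0.004,0,0],[0,0,0],1],[[-0.004,0,0],[0,0,0],1],[[-0.004,0,0],[0,0,0],1],[[-0.004,0,0],[0,0,0],1],[[-0.004,0,0],[0,0,0],1]])

```text
time: 28.95
tool_pos: [637.5, 163.3, 67.7]
tcp_rot: [179.8, -0.1, 82.8]
ft_force: [-0.4, 0.1, -0.2]
finger_gap: 0.2
```

```bash
python3 - <<'E'
from bench import r
from h import *
S=r.snapshot('scene');D=r.snapshot('side')
a=cv2.resize(D['image'][160:270,350:450],None,fx=4,fy=4.5,interpolation=2);b=cv2.resize(S['image'][240:350,280:380],None,fx=4,fy=4.5,interpolation=2)
cv2.imwrite('pics/u2.png',np.hstack([a,b]))
E
```

```text
(no output)
```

View pics/u2.png

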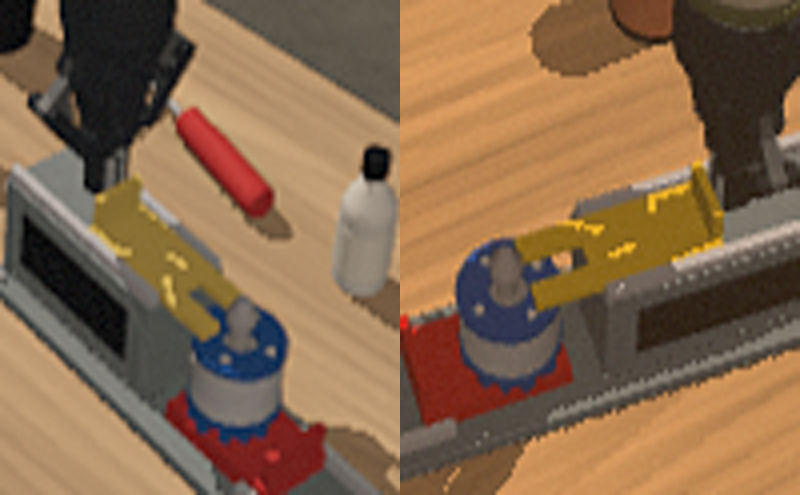

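Request:
carry_out(increments=[[[-0.003,0,0],[0,0,0],1],[[-0.003,0,0],[0,0,0],1],[[-0.003,0,0],[0,0,0],1],[[-0.003,0,0],[0,0,0],1],[[-0.003,0,0],[0,0,0],1],[[-0.003,0,0],[0,0,0],1]])

```text
time: 29.65
tool_pos: [635.2, 144.3, 67.8]
tcp_rot: [179.8, -0.1, 82.8]
ft_force: [-0.5, 0.8, 0.1]
finger_gap: -0.1
```

Request:
carry_out(increments=[[[-0.003,0,0],[0,0,0],1],[[-0.003,0,0],[0,0,0],1],[[-0.003,0,0],[0,0,0],1]])

```text
time: 29.95
tool_pos: [634.0, 134.6, 67.9]
tcp_rot: [179.8, -0.1, 82.8]
ft_force: [0.6, 1.6, -0.3]
finger_gap: 0.2
```

```bash
python3 sp.py 300 300 0
```

```text
pt stand xy -9.746770825073726 66.33329691916482
tcp 0.6448487185794729 106.94058179910519 67.90129852771533 [ 0.60278981  0.30711857 -0.34951024]
```

Request:
carry_out(increments=[[[-0.002,0,0],[0,0,0],1],[[-0.002,0,0],[0,0,0],1],[[-0.002,0,0],[0,0,0],1],[[-0.001,0,0],[0,0,0],1]])

```text
time: 30.4
tool_pos: [633.3, 126.7, 68.2]
tcp_rot: [179.8, -0.1, 82.8]
ft_force: [0.5, 1.0, 0.5]
finger_gap: 0.0
```

Request:
carry_out(increments=[[[-0.001,0,0],[0,0,0],1],[[-0.001,0,0],[0,0,0],1]])

```text
time: 30.6
tool_pos: [633.1, 124.7, 68.3]
tcp_rot: [179.8, -0.1, 82.8]
ft_force: [0.5, 1.3, 1.5]
finger_gap: 0.1
```

```bash
python3 sp.py 300 300 0
```

```text
pt stand xy -9.417943066947881 56.239470441346164
tcp 0.8763404263361831 97.37566181650897 68.2820972816785 [1.12269683 0.91030925 0.45739014]
```

Request:
carry_out(increments=[[[-0.001,0,0],[0,0,0],1],[[-0.001,0,0],[0,0,0],1]])

```text
time: 30.85
tool_pos: [632.9, 122.6, 68.4]
tcp_rot: [179.8, -0.1, 82.8]
ft_force: [0.2, 1.4, 0.7]
finger_gap: 0.1
```

Request:
carry_out(increments=[[[-0.001,0,0],[0,0,0],1],[[-0.001,0,0],[0,0,0],1]])

```text
time: 31.05
tool_pos: [632.7, 121.0, 68.4]
tcp_rot: [179.8, -0.1, 82.8]
ft_force: [1.0, 7.0, 1.0]
finger_gap: -0.0
```

Request:
carry_out(increments=[[[-0.001,0,0],[0,0,0],1]])

```text
time: 31.15
tool_pos: [632.7, 121.1, 68.6]
tcp_rot: [179.7, -0.2, 82.8]
ft_force: [2.1, 7.6, 0.3]
finger_gap: -0.1
```

```bash
python3 look.py v wrist side scene
```

```text
(no output)
```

View pics/v_side.png

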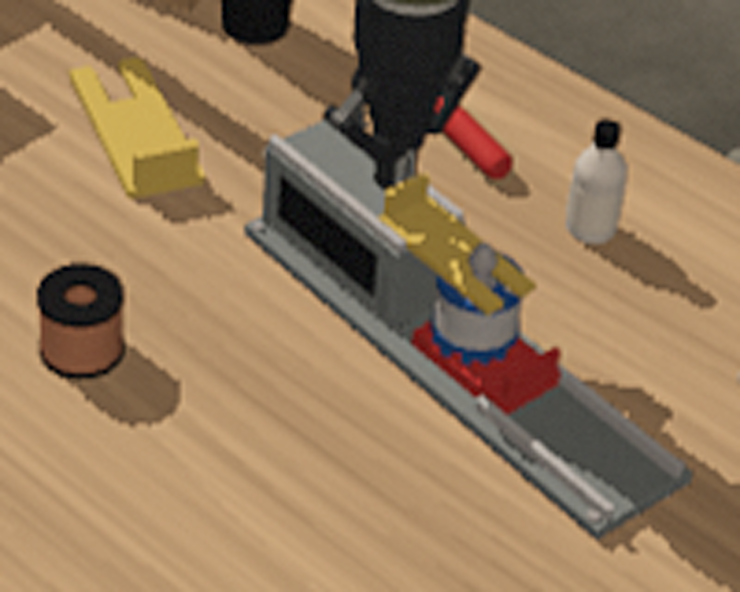

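View pics/v_scene.png

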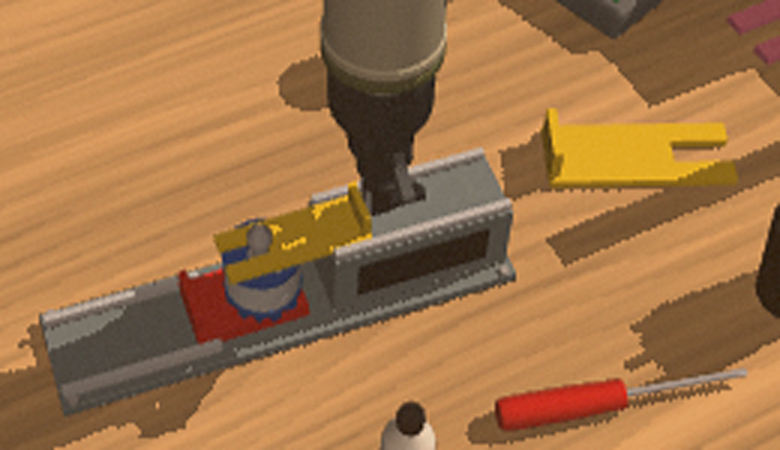

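Request:
carry_out(increments=[[[0.005,0,0],[0,0,0],1],[[0.01,0,0],[0,0,0],1],[[0.01,0,-0.01],[0,0,0],1],[[0,0,-0.04],[0,0,0],1],[[0,0,-0.04],[0,0,0],1],[[-0.02,0,-0.04],[0,0,0],1],[[-0.04,0,-0.03],[0,0,0],1],[[-0.04,0,-0.01],[0,0,0],1],[[-0.03,0,0],[0,0,0],1],[[-0.02,0,0],[0,0,0],1],[[0,0,0],[0,0,0],1],[[0,0,0],[0,0,0],1]])

```text
time: 32.5
tool_pos: [616.5, -0.8, 252.4]
tcp_rot: [179.5, 0.0, 83.1]
ft_force: [1.3, 0.9, 0.0]
finger_gap: -0.1
```

```bash
python3 look.py w wrist side scene; python3 -c "
from bench import r;s=r.snapshot('scene');import cv2;cv2.imwrite('pics/wfull.png',s['image'])"
```

```text
(no output)
```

View pics/w_wrist.png

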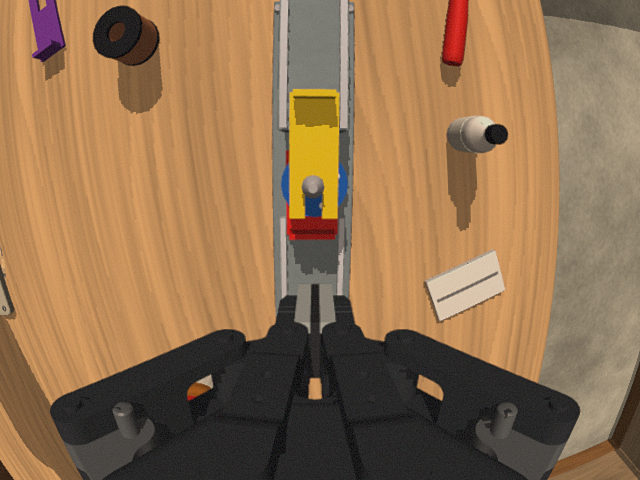

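View pics/w_side.png

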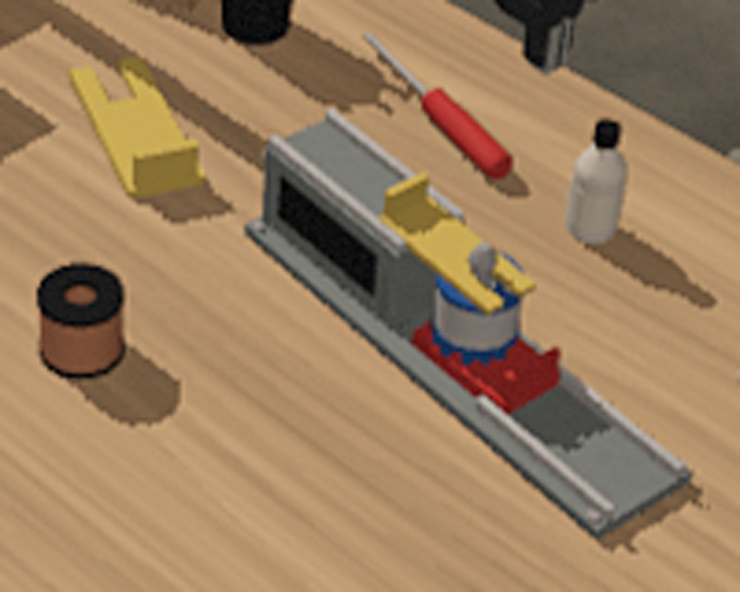

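View pics/wfull.png

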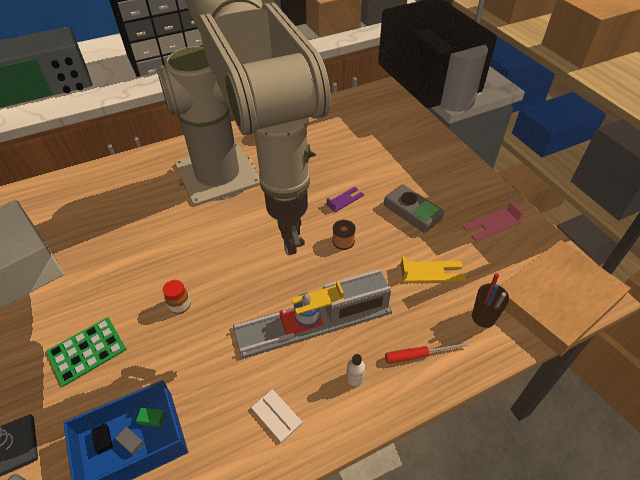

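```bash
python3 sp.py 313 239 48; python3 sp.py 313 218 89.5; python3 sp.py 313 185 112; python3 sp.py 315 91 111.5
```

```text
pt stand xy -0.6258208809539374 -61.237891166533466
tcp -0.3136299442140267 -28.330037430351176 251.202570682195 [-0.03863189  0.38874836  0.47809147]
pt stand xy -0.9920927032377795 -30.544969387441352
tcp -0.33154371719111264 -28.473465302697527 251.1167384039082 [ 0.02299715  0.37542716 -0.2844716 ]
pt stand xy -1.2569060149325164 2.0939095327196617
tcp -0.3146538574264439 -28.587755658079217 251.14889112329746 [-0.21801373  0.12373557  0.12114645]
pt stand xy -0.08611807570808949 80.64875747010636
tcp -0.29535538714103815 -28.77322600475924 251.1701349172924 [-0.30214361  0.71212331 -0.26159511]
```

```bash
python3 -c "
from bench import r;print(r.hand_in())"
```

```text
the job is handed in; nothing more can be done
None
```

The reel is loaded and the job is handed in, at about 33 s of the 72 s allowed. The order was red plate, then blue reel, then yellow plate.

- **Red plate:** I pushed it gently until it stopped against the spindle, at about 5 N. In the last picture its tail is at y ≈ -61 mm, against -62 expected.
- **Blue reel:** it rested on the cross-pin, then I turned it about 12° and it dropped onto the red plate. The tool height fell from 34.5 to 27.8 mm, matching the expected 7 mm. While the tool was still holding the reel, it pressed down on the seated reel at about 12 N.
- **Yellow plate:** I used the smaller yellow one, on the ledge. I pushed it over the reel and under the head until it stopped at about 7 N. Its tips are at y ≈ -30.5 mm, against -30 expected.
- **Final state:** the last pictures show the gripper about 140 mm above the stand, touching nothing. The copper reel and the jar look to be where they started; I judged this by eye rather than measuring it.

**What disagreed:**
- **Fingertips:** they sit about 30 mm behind the reported tool point. Because of this, my first two tries at pushing the red plate passed over its tab without touching it, so I lowered the tool to correct for it.
- **Spindle position:** the two overview cameras and the wrist camera differed by about 2 mm.
- **Yellow tab:** the last reading of its top edge was y ≈ 80.6 mm. The tab top should span 79 to 85, so I probably picked the inner edge.

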